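Swap ends of the hex key and tighten the buggy's clamp screw

TASK

The clamp screw on the project buggy has been spun in with the long arm of the big orange hex key and has now gone stiff. Pull that key out, turn it end for end so that its short arm goes fully into the screw through the yellow guide with the long arm lying level to the robot's left, then press the long arm down until it points about 45 degrees below level. Turn the screw only with the short arm in it, and leave the key in the screw, let go.

Things in the scene. Friction and masses are not known exactly. Their poses are not given: they have to be found in the camera images.
- key_mid (a point): Grip point of the big orange L-shaped hex key (12 mm thick, 0.25 kg; long arm 200 mm, short 92 mm from the corner of their centre lines): on the long arm, 60 mm from the corner. x: to the long arm's free end; y: as the short arm, corner to end; z up. Start: level but for 3 degrees' droop, last 61 mm of the long arm in the screw; short arm to the robot's right. The small dark key is not used.
- key_short_end (a point): Centre of the end face of the big key's short arm; axes as key_mid. Pulled straight out 65 mm along the axis, the key is free; a 90 degree clockwise turn seen from above then points this end at the screw, with the long arm to the robot's left. Fully in, it lies 62 mm behind the guide's mouth, and the long arm's centre line 30 mm in front of it. A light grip (about 8 N) lets the funnel lead it in.
- guide (a point): Mouth centre of the square yellow guide on the fixed buggy, 170 mm above the desk. x: out of the screw, away from the robot; y left; z up. Mouth 36 mm square, a funnel 26 mm deep to 13.5 mm; then the screw's socket, bottom 62 mm behind the mouth. Guide and clamp: 56 mm wide, to 26 mm above the axis. Deck 280 mm wide, front 48 mm behind the mouth, 96 mm high (load: 122). Clear desk in front.
- screw (a joint): Screw angle in rad, growing as it tightens (a key arm on the robot's left goes down). Within 0.04 of 0 at the start, where the socket takes the key lying level. Stiff (0.6 N m), stays where it is left: pressing down on the long arm 115 mm from the screw's axis takes 5 to 8 N. The key has 0.1 to 0.2 rad of play, by which the screw lags the arm.
Things that resemble listed ones, but are neither listed nor needed, are in the scene too. There is more than one size of the part that bears key_mid; the job needs the largest.

How it is judged:
On the way:
1. the key's short arm is in the screw (its end at least 45 mm behind the guide's mouth and within 10 mm of the axis), the screw not yet tightened (below 0.3 rad) (x of key_short_end in the frame of guide below -0.045 m and y of key_short_end in the frame of guide between -0.01 and 0.01 m and z of key_short_end in the frame of guide between -0.01 and 0.01 m and value of joint screw below 0.3 rad), for 0.2 s.
At the end, for the whole second after the job is handed in: The screw stands between 0.35 and 1.0 rad (which the long arm at 45 degrees below level gives, 10 degrees either way, play included), the key's short arm is still in it (its end at least 45 mm behind the guide's mouth and within 10 mm of the axis), and the key is at rest and let go (value of joint screw between 0.35 and 1 rad and x of key_short_end in the frame of guide below -0.045 m and y of key_short_end in the frame of guide between -0.01 and 0.01 m and z of key_short_end in the frame of guide between -0.01 and 0.01 m and linear speed of key below 0.02 m/s); the robot touches nothing.
It fails at once if the screw is turned (beyond 0.3 rad) while the short arm is not in it (its end less than 30 mm behind the guide's mouth) (value of joint screw above 0.3 rad and x of key_short_end in the frame of guide above -0.03 m).
It also fails if it takes over 56 s, if anything falls off the work surface, if the arm or the gripper's body presses on something with over 40 N, if the wrist force passes 120 N, or if a joint passes its speed limit or range.

ROBOT

A 7-joint arm with a two-finger parallel gripper is mounted at the origin on the work surface. World frame = base frame: x ahead of the robot, y to its left, z up, the work surface at z = 0. Lengths are in m, angles in rad, forces in N, time in s.
With the tool pointing down it reaches from about 0.4 to 0.85 m from the base axis. Payload 4.5 kg.
Tool frame: the origin (TCP) lies on the centre line of the jaws, within the pads' length; the fingertips stand 8 mm ahead of it and the grasp point (between the pads) lies 11 mm behind it; z points along the fingers, x is the direction in which the jaws open and shut, and the axes are right-handed (so a half turn about z gives the same grasp; the last joint's range is limited). The gripper opens to 88 mm and grips with 3 to 60 N. Pads are 18 mm wide; open, the fingers measure 123 mm over their backs; the gripper's body (75 mm by 187 mm) begins 45 mm behind the grasp point.
Start: joints at [1.325, 0.689, -0.195, 1.565, 0.157, 0.902, -0.215], TCP at [0.173, -0.601, 0.226] pointing down, gripper open.
Joint ranges: [-3.01, 3.01], [-0.46, 2.08], [-1.47, 1.51], [0.13, 2.56], [-1, 4.14], [0.04, 2.09], [-2.66, 2.66]. Speed limits (rad/s): [2.57, 2.57, 3.14, 3.14, 3.14, 3.14, 3.14].

INTERFACE

Orientations are given as a unit quaternion [x, y, z, w].
In Python, from plant import get_state, snapshot, finish_job, boxes_of, pinpoint gives the robot as it stands.
- The arm moves only by the shell command python3 -m creep 'ROWS' [FORCE]. ROWS is JSON, a list of rows, each an object with "hand": the finger opening in m, from 0 to 0.0881; "slide": the shift along the tool's x, y, z in m, a list of three; "turn": the turn about the tool's z in degrees. A call has 1 to 5 rows; each row shifts and turns the commanded pose from where the row before left it, along the tool's axes as they then stand; what a row does not reach is not made up. A row lasts 1/8 s, in which the tool goes at most 62.5 mm and 10.7 degrees, less where a joint would pass 70% of its speed; a pose out of reach is approached as far as the arm can. A call is refused whole if a number of a shift passes 0.0625 or a number of a turn 10.7, either way. A call with a gripper value outside its range is refused whole. The fingers move at their own pace and stop on an object; FORCE is the grip in N (left out, the last holds). Time passes only in rows, so rows that do not move let the fingers close. It gives the time, the measured TCP pose, the force and the opening at its end, in the units of the state.
- get_state(): the state, without advancing time (a new reading comes with each control period).
- snapshot(name): name is "side" or "top"; returns a dict with "frame" (420x560x3 uint8, red, green, blue), "depth" (420x560 float32, m along the optical axis (not along the pixel's ray), 0 where there is no reading), "mtx" (3x3 intrinsics, pixels), "k1" (the pictures are not rectified: a ray, as slopes to the right and down, at radius r is drawn at 1 + k1 r^2 times it, then the intrinsics apply), "camera_from_world" (4x4, takes a point from world to camera coordinates). Camera axes: x right, y down, z forward; pixel columns grow to the right and rows downward; lengths in m; the calibration is good to about 2 mm. A picture is of the moment at which its call begins.
- finish_job(): hands the job in, once; it reports no verdict.
Trained networks look in a picture, given as the dict that the camera call returned (one of the last four; its "shot" number tells which), for a name from the list of things; names that differ only in an ending like _2 or _b are one class to them, and where a whole thing is asked for, a point or a joint stands for the part that bears it (a point fixed in the world has none). Each returns a list of dicts, best first, with "conf" (0 to 1); they miss things now and then, are a little off and sometimes report something else, mostly with a low value. They report only what shows in the picture. A call takes as long as a camera call. They do not tell look-alikes from the thing itself.
- boxes_of(target, picture): "uv" ([column, row] in pixels, amid what is visible of it).
- pinpoint(target, picture): "uv" ([column, row] in pixels: a listed point, or the origin of a listed thing).
The state is a dict: "clock": time; "q": joint angles; "qd": joint speeds; "joint_torque": joint torques, N m; "tool_pos": TCP position; "eef_rot": TCP orientation; "contact_force": force on the tool from outside, world axes, zero at the start; "moment": the same for the moment, N m; "opening": opening from 0.0 (shut) to 1.0 (fully open).
Only numpy, scipy, OpenCV 4.12 (cv2) and the standard library are available. Lean on these libraries where they do the work, as an engineer would, in place of code of your own. Each camera call takes 0.05 s, during which the arm holds its last target.

## Working session

There is one attempt and no reset: what is moved stays moved. The work goes in short steps, Python scripts to look and compute and a shell command to move; the robot and the scene stay as the last step left them, time stands still between calls to the robot, and variables do not carry over. Pictures are saved under pics/ and viewed, and the job is handed in when it is done.

```bash
ls; mkdir -p pics; cat > h.py <<'E'
import numpy as np, cv2
from plant import get_state, snapshot, finish_job, boxes_of, pinpoint
def save(s,name,crop=None,scale=1):
    im=s["frame"][:,:,::-1]
    if crop: u0,v0,u1,v1=crop; im=im[v0:v1,u0:u1]
    if scale!=1: im=cv2.resize(im,None,fx=scale,fy=scale,interpolation=cv2.INTER_CUBIC)
    cv2.imwrite("pics/"+name,im)
def ray(s,uv):
    K=s["mtx"];k=s["k1"]
    d=np.array([(uv[0]-K[0][2])/K[0][0],(uv[1]-K[1][2])/K[1][1]])
    p=d.copy()
    for _ in range(30): p=d/(1+k*(p@p))
    T=np.linalg.inv(s["camera_from_world"])
    return T[:3,3],T[:3,:3]@np.array([p[0],p[1],1.])
def at_z(s,uv,z):
    o,d=ray(s,uv); return o+d*(z-o[2])/d[2]
def at_depth(s,uv):
    o,d=ray(s,uv); u,v=int(round(uv[0])),int(round(uv[1]))
    return o+d*s["depth"][v,u]
def tri(s1,a,s2,b):
    o1,d1=ray(s1,a);o2,d2=ray(s2,b)
    t=np.linalg.lstsq(np.stack([d1,-d2],1),o2-o1,rcond=None)[0]
    p,q=o1+t[0]*d1,o2+t[1]*d2
    return (p+q)/2,np.linalg.norm(p-q)
def proj(s,P):
    c=(s["camera_from_world"]@np.append(P,1))[:3]; x=c[:2]/c[2]; x=x*(1+s["k1"]*(x@x))
    K=s["mtx"]; return np.array([K[0][0]*x[0]+K[0][2],K[1][1]*x[1]+K[1][2]])
def cloud(s):
    K=s["mtx"];h,w=s["depth"].shape
    uu,vv=np.meshgrid(np.arange(w),np.arange(h))
    d=np.stack([(uu-K[0][2])/K[0][0],(vv-K[1][2])/K[1][1]],-1);p=d.copy()
    for _ in range(20): p=d/(1+s["k1"]*(p**2).sum(-1,keepdims=True))
    z=s["depth"][...,None]; c=np.concatenate([p*z,z],-1)
    T=np.linalg.inv(s["camera_from_world"]); return c@T[:3,:3].T+T[:3,3]
E
python3 - <<'E'
from h import *
np.set_printoptions(precision=4,suppress=True)
st=get_state();print({k:np.round(v,3) for k,v in st.items()})
for n in("side","top"):
    s=snapshot(n);save(s,n+"0.png")
    T=np.linalg.inv(s["camera_from_world"]);print(n,T,s["k1"],s["mtx"])
    for t in("key_mid","key_short_end","guide"):
        for r in pinpoint(t,s)[:4]: print(t,np.round(r["uv"],1),round(r["conf"],2),at_depth(s,r["uv"]))
E
```

```text
pics
{'clock': np.float64(0.0), 'q': array([ 1.325,  0.69 , -0.195,  1.566,  0.157,  0.903, -0.215]), 'qd': array([ 0.002,  0.   ,  0.   , -0.001,  0.   , -0.001,  0.001]), 'joint_torque': array([ -0.001, -52.756,  -1.267, -15.343,  -0.053,   0.007,   0.   ]), 'tool_pos': array([ 0.172, -0.6  ,  0.226]), 'eef_rot': array([ 0.799, -0.602, -0.001, -0.001]), 'contact_force': array([-0.206,  0.375,  0.549]), 'moment': array([ 0.052, -0.023,  0.009]), 'opening': np.float64(1.003)}
side [[-0.716  -0.5338  0.4499  0.0953]
 [-0.698   0.5349 -0.4762  0.4867]
 [ 0.0136 -0.655  -0.7555  0.8777]
 [ 0.      0.      0.      1.    ]] 0.0412530018948879 [[478.759    0.     283.7045]
 [  0.     478.759  216.5702]
 [  0.       0.       1.    ]]
key_mid [190.8 277.6] 0.89 [0.6375 0.2024 0.0014]
key_mid [309.6 163.1] 0.79 [ 0.5867 -0.112   0.1662]
key_mid [330.4 175.7] 0.71 [ 0.5265 -0.1108  0.1703]
key_short_end [317.6 134.1] 0.97 [ 0.7674 -0.3584 -0.0008]
key_short_end [169.7 253.6] 0.76 [0.7209 0.1958 0.0029]
key_short_end [300.4 190.1] 0.46 [ 0.6499 -0.1602  0.0004]
key_short_end [310.4 161.6] 0.23 [ 0.5879 -0.1159  0.1673]
guide [334.1 176.4] 0.59 [ 0.505  -0.094   0.1946]
guide [309.9 166.2] 0.45 [ 0.5809 -0.1067  0.1643]
top [[ 0.0257 -0.993   0.115   0.4672]
 [-0.9996 -0.0268 -0.0079  0.0152]
 [ 0.011  -0.1147 -0.9933  0.948 ]
 [ 0.      0.      0.      1.    ]] -0.14938078997393042 [[492.4702   0.     282.046 ]
 [  0.     492.4702 204.7767]
 [  0.       0.       1.    ]]
key_mid [186.1 171.1] 0.91 [0.6364 0.1955 0.0105]
key_mid [406.5 184.8] 0.73 [ 0.6215 -0.234   0.0103]
key_mid [357.9 188.2] 0.64 [ 0.5873 -0.1121  0.1701]
key_short_end [409.3 152.9] 0.97 [ 0.6497 -0.1985  0.1635]
key_short_end [373.1 166.3] 0.86 [ 0.6584 -0.1702 -0.0014]
key_short_end [185.3 132.9] 0.6 [0.7133 0.2018 0.0076]
guide [360.7 235. ] 0.62 [ 0.5108 -0.113   0.1949]
guide [411.1 155.4] 0.29 [ 0.6469 -0.2031  0.1579]
```

View pics/side0.png

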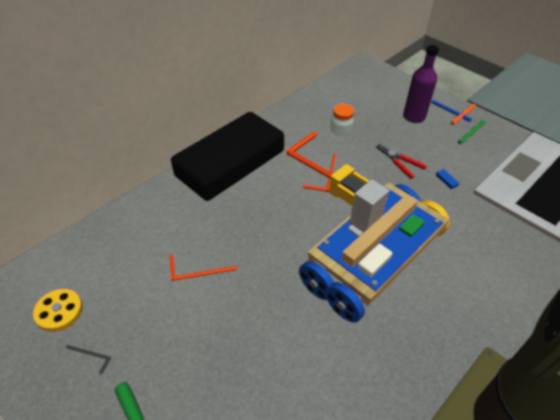

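View pics/top0.png

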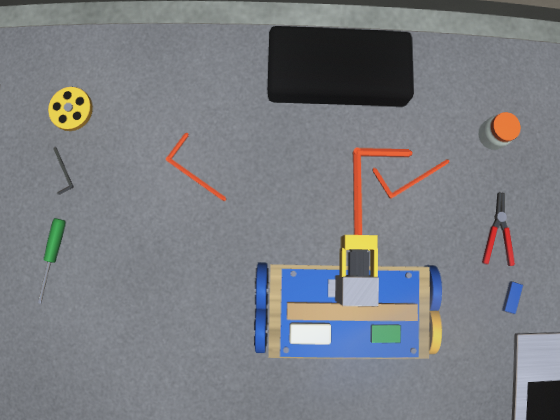

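Three orange L keys appear in the top view: (358,190), standing in the guide 170 mm up; (195,180) and (410,185), both on the desk and smaller. The one in the yellow guide, with its corner at (358,152) and its short arm to the right, fits the description. Next I'll enlarge it and measure.

```bash
python3 - <<'E'
from h import *
np.set_printoptions(precision=4,suppress=True)
s=snapshot("top");save(s,"top1.png",(320,130,470,310),3.3)
s2=snapshot("side");save(s2,"side1.png",(270,110,470,260),3.5)
for n,s in(("top",s),("side",s2)):
    P=cloud(s);h=cv2.cvtColor(s["frame"],cv2.COLOR_RGB2HSV)
    o=((h[...,0]<10)|(h[...,0]>172))&(h[...,1]>150)&(P[...,2]>.13)&(P[...,2]<.22)&(P[...,1]<0)
    Q=P[o];print(n,o.sum(),Q.min(0),Q.max(0))
    L=Q[(Q[:,0]<.63)];S=Q[(Q[:,1]<-.14)]
    for A in(L,S):
        if len(A)<20: continue
        c=np.median(A,0);u,sv,vt=np.linalg.svd(A-A.mean(0),full_matrices=False);print(len(A),A.mean(0),vt[0],A.min(0),A.max(0),np.percentile(A[:,2],[50,90]))
    y=(h[...,0]>18)&(h[...,0]<32)&(h[...,1]>150)&(P[...,2]>.13)&(P[...,1]<-.03)&(P[...,1]>-.2)
    Q=P[y];print("yellow",y.sum(),np.percentile(Q,[1,5,50,95,99],axis=0))
    T=Q[Q[:,2]>np.percentile(Q[:,2],60)]
    f=P[(P[...,2]>.02)&(P[...,0]>.4)&(P[...,1]<.1)&(P[...,1]>-.4)]
    bb=P[(P[...,0]>.7)&(P[...,2]>.02)&(P[...,1]>-.25)&(P[...,1]<.1)];print("box",bb.min(0),np.percentile(bb,[1,99],axis=0))
E
```

```text
top 987 [ 0.5136 -0.2021  0.1567] [ 0.6569 -0.1049  0.1759]
522 [ 0.5704 -0.1116  0.1681] [-0.9974 -0.0125  0.0707] [ 0.5136 -0.1181  0.1614] [ 0.6299 -0.106   0.1759] [0.168 0.172]
259 [ 0.6502 -0.171   0.1626] [-0.02    0.9998  0.003 ] [ 0.6442 -0.2021  0.1578] [ 0.6569 -0.1401  0.1669] [0.1627 0.1648]
yellow 668 [[ 0.4494 -0.1394  0.1784]
 [ 0.4545 -0.1379  0.181 ]
 [ 0.495  -0.1118  0.194 ]
 [ 0.509  -0.0858  0.1967]
 [ 0.5106 -0.0848  0.1977]]
box [ 0.7769 -0.2378  0.0201] [[ 0.7784 -0.2319  0.0248]
 [ 0.9138  0.0386  0.0731]]
side 424 [ 0.5271 -0.203   0.1556] [ 0.6575 -0.1061  0.1745]
220 [ 0.5772 -0.1114  0.1672] [-0.9975 -0.007   0.0706] [ 0.5271 -0.1215  0.1585] [ 0.63   -0.1061  0.1745] [0.1672 0.1713]
114 [ 0.6489 -0.1699  0.1625] [ 0.0117 -0.9997  0.02  ] [ 0.6442 -0.203   0.1556] [ 0.6575 -0.1406  0.1676] [0.1629 0.1655]
yellow 615 [[ 0.4477 -0.1425  0.1508]
 [ 0.4529 -0.1391  0.1592]
 [ 0.4896 -0.0918  0.1843]
 [ 0.5076 -0.0864  0.1965]
 [ 0.5105 -0.0857  0.1975]]
box [ 0.7756 -0.2499  0.02  ] [[ 0.7789 -0.2404  0.0222]
 [ 1.4487  0.0963  0.2739]]
```

View pics/top1.png

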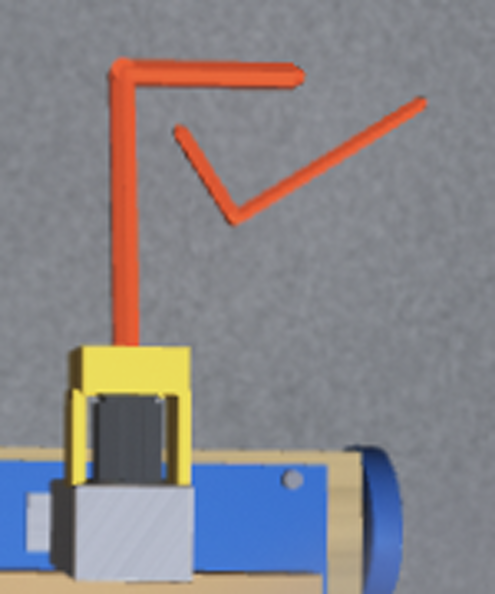

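View pics/side1.png

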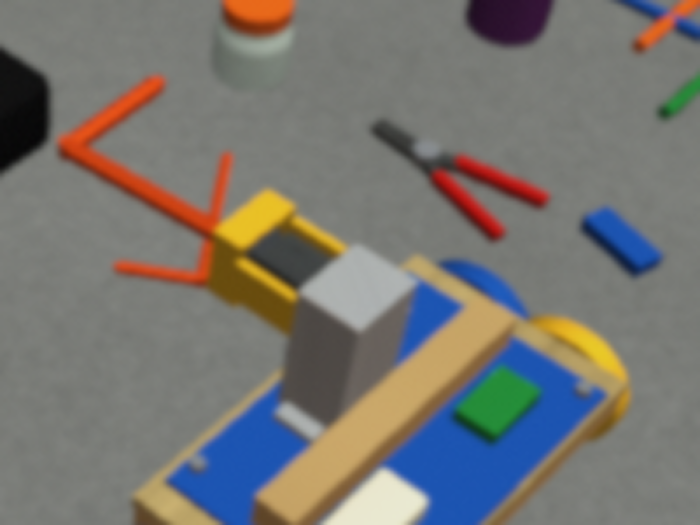

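The crop confirms it: the key to use is the thick orange one entering the yellow guide. In the world frame the mouth is at about (0.511, -0.112, 0.170), the corner at x = 0.650 and the grip point near (0.590, -0.112, 0.164). First I turn the tool about 75° and travel.

```bash
python3 -m creep '[{"hand":0.088,"slide":[0,0,-0.01],"turn":-10.7},{"hand":0.088,"slide":[0,0,-0.01],"turn":-10.7},{"hand":0.088,"slide":[0,0,-0.01],"turn":-10.7},{"hand":0.088,"slide":[0,0,-0.01],"turn":-10.7},{"hand":0.088,"slide":[0,0,0],"turn":-10.7}]' 20
python3 -m creep '[{"hand":0.088,"slide":[0,0,0],"turn":-10.7},{"hand":0.088,"slide":[0,0,0],"turn":-10.7},{"hand":0.088,"slide":[0,0,0],"turn":0}]' 20; python3 -c "from h import *;print(get_state()['q'])"
```

```text
clock: 1.12
tool_pos: [0.1728, -0.6012, 0.2674]
eef_rot: [0.985, -0.175, 0.0, 0.001]
contact_force: [-1.4, 0.3, -1.0]
opening: 0.993
clock: 1.5
tool_pos: [0.1724, -0.6007, 0.2663]
eef_rot: [1.0, 0.007, 0.0, -0.0]
contact_force: [0.9, -0.4, 0.6]
opening: 1.002
[ 1.52585342  0.69184536 -0.57375322  1.50456809  0.40623402  1.06592734
  0.87282777]
```

```bash
R='x'; python3 -m creep '[{"hand":0.088,"slide":[0.035,-0.04,0],"turn":0},{"hand":0.088,"slide":[0.035,-0.04,0],"turn":0},{"hand":0.088,"slide":[0.035,-0.04,0],"turn":0},{"hand":0.088,"slide":[0.035,-0.04,0],"turn":0},{"hand":0.088,"slide":[0.035,-0.04,0],"turn":0}]'
python3 -m creep '[{"hand":0.088,"slide":[0.035,-0.04,0],"turn":0},{"hand":0.088,"slide":[0.035,-0.04,0],"turn":0},{"hand":0.088,"slide":[0.035,-0.04,0],"turn":0},{"hand":0.088,"slide":[0.035,-0.04,0],"turn":0},{"hand":0.088,"slide":[0.035,-0.04,0],"turn":0}]'
python3 -m creep '[{"hand":0.088,"slide":[0.035,-0.04,0],"turn":0},{"hand":0.088,"slide":[0.033,-0.04,0],"turn":0},{"hand":0.088,"slide":[0,-0.01,0],"turn":0},{"hand":0.088,"slide":[0,0,0],"turn":-10.7},{"hand":0.088,"slide":[0,0,0],"turn":-10.7}]'
python3 -m creep '[{"hand":0.088,"slide":[0,0,0],"turn":-10.7},{"hand":0.088,"slide":[0,0,0],"turn":-10.7},{"hand":0.088,"slide":[0,0,0],"turn":-10.7},{"hand":0.088,"slide":[0,0,0],"turn":-10.7},{"hand":0.088,"slide":[0,0,0],"turn":-10.7}]';python3 -c "from h import *;print(get_state()['q'])"
```

```text
clock: 2.12
tool_pos: [0.3454, -0.3967, 0.2667]
eef_rot: [1.0, 0.006, 0.0, 0.0]
contact_force: [0.7, -0.2, -0.1]
opening: 1.0
clock: 2.75
tool_pos: [0.5171, -0.1938, 0.2666]
eef_rot: [1.0, 0.006, 0.0, 0.0]
contact_force: [1.5, -0.6, 0.8]
opening: 1.001
clock: 3.38
tool_pos: [0.5819, -0.1048, 0.2664]
eef_rot: [0.981, 0.195, -0.001, 0.001]
contact_force: [-0.0, 0.2, -0.0]
opening: 0.997
clock: 4.0
tool_pos: [0.5818, -0.1054, 0.2662]
eef_rot: [0.788, 0.615, -0.001, 0.0]
contact_force: [-1.0, -0.1, -0.6]
opening: 0.997
[ 0.58593161  0.72550241 -0.90111776  1.60132011  0.61682526  1.12289365
  0.85538309]
```

```bash
python3 -m creep '[{"hand":0.088,"slide":[0,0,0],"turn":-10.7},{"hand":0.088,"slide":[0,0,0],"turn":-4},{"hand":0.088,"slide":[-0.0065,0.008,0.03],"turn":0},{"hand":0.088,"slide":[0,0,0.03],"turn":0},{"hand":0.088,"slide":[0,0,0],"turn":0}]'
python3 - <<'E'
from h import *
s=snapshot("side");save(s,"side2.png",(230,40,470,220),3.2)
st=get_state();print(st['tool_pos'],st['eef_rot'],st['q'])
E
```

```text
clock: 4.62
tool_pos: [0.5884, -0.1121, 0.2043]
eef_rot: [0.705, 0.709, -0.002, -0.001]
contact_force: [-0.8, -0.6, -0.0]
opening: 1.002
[ 0.589728   -0.11128395  0.20605183] [ 7.04636979e-01  7.09567071e-01 -1.03330499e-03 -4.80789803e-04] [ 0.59368008  0.82333867 -0.91965076  1.64301156  0.73401811  1.05817041
  1.02483695]
```

View pics/side2.png

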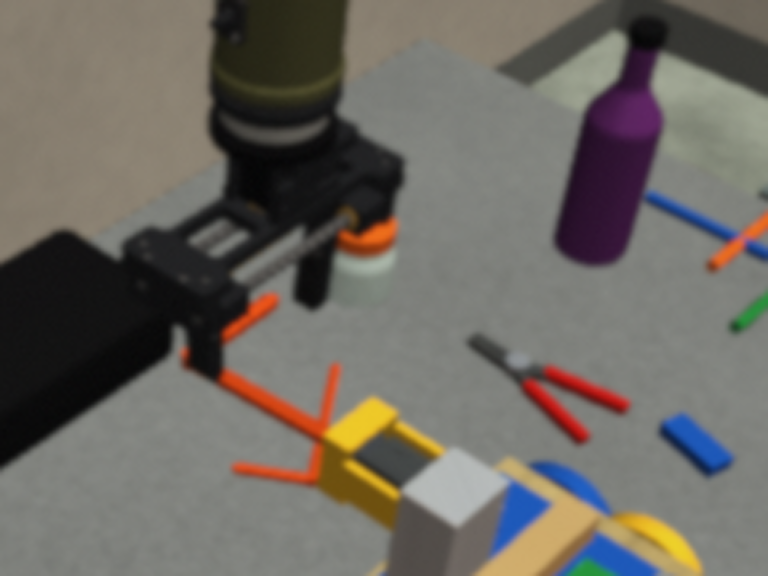

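The picture shows the jaws straddling the long arm, with the finger near (205,340) in the crop. Next I descend and grip firmly for the carry.

```bash
python3 -m creep '[{"hand":0.088,"slide":[0,0,0.03],"turn":0},{"hand":0.088,"slide":[0,0,0.022],"turn":0},{"hand":0.05,"slide":[0,0,0],"turn":0},{"hand":0.0,"slide":[0,0,0],"turn":0},{"hand":0.0,"slide":[0,0,0],"turn":0}]' 25
python3 -m creep '[{"hand":0.0,"slide":[0,0,0],"turn":0},{"hand":0.0,"slide":[0,0,0],"turn":0},{"hand":0.0,"slide":[0,0,0],"turn":0}]' 25
```

```text
clock: 5.3
tool_pos: [0.5914, -0.1102, 0.1555]
eef_rot: [0.704, 0.71, 0.001, 0.001]
contact_force: [-0.7, -0.3, -0.5]
opening: 0.681
clock: 5.68
tool_pos: [0.5907, -0.1104, 0.1545]
eef_rot: [0.704, 0.71, 0.0, 0.0]
contact_force: [0.0, -0.4, 0.0]
opening: 0.339
```

```bash
python3 -m creep '[{"hand":0.0,"slide":[0,0,0],"turn":0},{"hand":0.0,"slide":[0,0,0],"turn":0},{"hand":0.0,"slide":[0,0,0],"turn":0},{"hand":0.0,"slide":[0,0,0],"turn":0}]' 25
python3 -m creep '[{"hand":0.0,"slide":[0,0,0],"turn":0}]' 25; python3 -c "from h import *;print(get_state())"
```

```text
clock: 6.18
tool_pos: [0.591, -0.1107, 0.1548]
eef_rot: [0.704, 0.71, 0.0, 0.0]
contact_force: [1.0, -2.1, 1.9]
opening: 0.007
clock: 6.3
tool_pos: [0.591, -0.1106, 0.1547]
eef_rot: [0.704, 0.71, 0.0, 0.0]
contact_force: [1.1, -1.8, 2.0]
opening: 0.007
{'clock': 6.3, 'q': array([ 0.57177592,  0.88341476, -0.87562357,  1.68931633,  0.80516296,
        0.96801977,  0.96893067]), 'qd': array([ 1.16880198e-05,  1.00048977e-03, -1.78645161e-03,  7.50736474e-04,
        5.33401250e-04,  3.92208820e-04, -3.79142153e-04]), 'joint_torque': array([-9.69153643e-01, -5.07547188e+01, -1.09808573e+01, -1.03533483e+01,
       -4.74596433e-01, -1.64724151e-01, -1.41205173e-02]), 'tool_pos': array([ 0.59096529, -0.11058085,  0.15469149]), 'eef_rot': array([7.03890586e-01, 7.10308299e-01, 1.24779712e-04, 3.84037253e-04]), 'contact_force': array([ 1.08783924, -1.79750037,  1.95319778]), 'moment': array([-0.31420318, -0.21177234,  0.0071745 ]), 'opening': 0.006865603283921181}
```

The opening is close to zero, so the jaws may have shut above the key. I'll look before moving.

```bash
python3 - <<'E'
from h import *
s=snapshot("side");save(s,"side3.png",(250,60,420,220),3.7)
s=snapshot("top");save(s,"top3.png",(280,100,460,270),3.4)
E
```

```text
(no output)
```

View pics/side3.png

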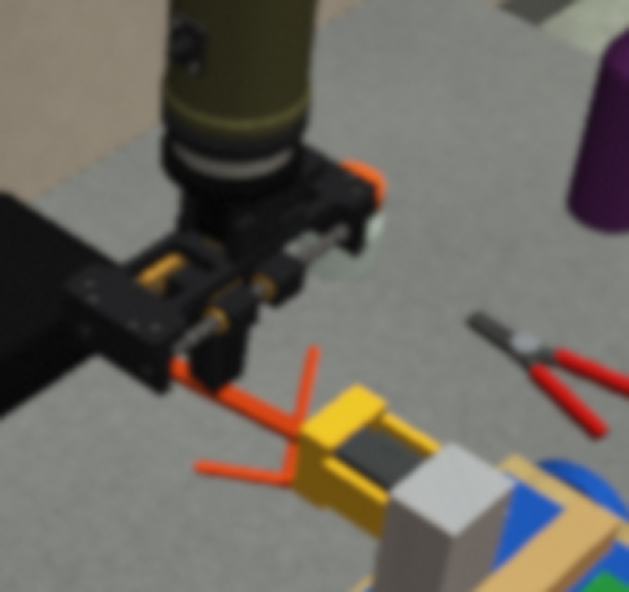

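View pics/top3.png

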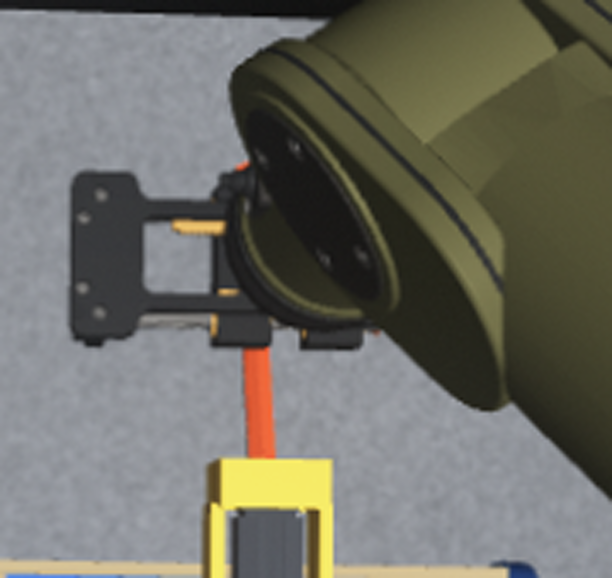

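```bash
python3 - <<'E'
from h import *
np.set_printoptions(precision=4,suppress=True)
for n in("top","side"):
    s=snapshot(n)
    P=cloud(s);h=cv2.cvtColor(s["frame"],cv2.COLOR_RGB2HSV)
    o=((h[...,0]<10)|(h[...,0]>172))&(h[...,1]>150)&(P[...,2]>.1)&(P[...,2]<.25)&(P[...,1]<0)&(P[...,0]<.7)
    Q=P[o]
    for a in np.arange(.51,.67,.01):
        A=Q[(Q[:,0]>=a)&(Q[:,0]<a+.01)]
        if len(A)>3: print(n,round(a,3),len(A),np.median(A,0),A[:,1].min(),A[:,1].max(),A[:,2].max())
save(s,"side4.png",(280,130,350,200),8)
s=snapshot("top");d=s["depth"]
P=cloud(s);Q=P[(P[...,0]>.55)&(P[...,0]<.64)&(P[...,1]>-.2)&(P[...,1]<-.03)&(P[...,2]>.12)&(P[...,2]<.26)]
E
```

```text
top 0.51 31 [ 0.5169 -0.1098  0.1711] -0.1164950889214351 -0.10463737634934542 0.1740346389497759
top 0.52 44 [ 0.5249 -0.1093  0.1709] -0.11453330369062766 -0.10474975383539678 0.17408918783984562
top 0.53 42 [ 0.5352 -0.1091  0.1698] -0.11490501171690791 -0.10452890451987687 0.17365821726648634
top 0.54 46 [ 0.545  -0.1085  0.1685] -0.11488029700779549 -0.10288785759500702 0.1719849483602749
top 0.55 44 [ 0.5552 -0.1075  0.1682] -0.11308467596797774 -0.10010113211419075 0.23592933315888964
top 0.56 26 [ 0.5627 -0.1078  0.1672] -0.11339154892261426 -0.10284678568981652 0.17098630716114538
side 0.52 10 [ 0.5283 -0.1079  0.1683] -0.11115403749307734 -0.10622847386491413 0.17503372531883643
side 0.53 24 [ 0.5353 -0.1087  0.1695] -0.11975580088776677 -0.10361279580311905 0.17305597743871493
side 0.54 23 [ 0.5448 -0.1075  0.169 ] -0.11702714858227731 -0.10395484812669159 0.17135993085441947
side 0.55 24 [ 0.5549 -0.1066  0.1675] -0.11695451835300669 -0.02856536747397803 0.24924901515260123
side 0.56 23 [ 0.5648 -0.1074  0.1677] -0.11667800216450835 -0.1038846807745763 0.17126593782918353
side 0.57 22 [ 0.5755 -0.1065  0.1664] -0.1152745518647354 -0.09819725932732931 0.17163527713895632
side 0.58 21 [ 0.5824 -0.1037  0.1673] -0.11337540289998654 -0.09505814701427556 0.17727365033888765
side 0.59 16 [ 0.597  -0.0962  0.1742] -0.10374065967346241 -0.09346057928341717 0.18329207185858343
side 0.6 9 [ 0.6046 -0.1031  0.1611] -0.10479901131848374 -0.0949484965123984 0.18317541038613638
side 0.61 18 [ 0.6152 -0.1036  0.1622] -0.11052862780362277 -0.10106807446733318 0.16686266524663396
```

View pics/side4.png

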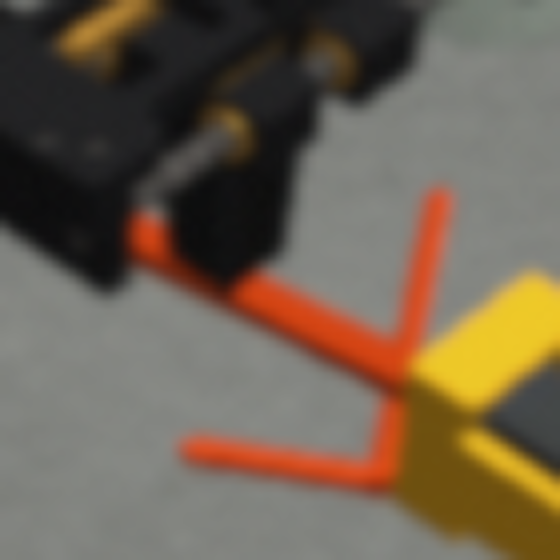

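```bash
python3 - <<'E'
from h import *
np.set_printoptions(precision=4,suppress=True)
s=snapshot("side");st=get_state();t=st['tool_pos'];P=cloud(s)
im=cv2.resize(s["frame"][100:210,260:380,::-1],None,fx=6,fy=6,interpolation=cv2.INTER_CUBIC)
def dot(p,c):
    u=(proj(s,p)-[260,100])*6+3; cv2.circle(im,tuple(int(x) for x in u),4,c,-1)
dot(t,(255,255,255)); dot(t-[0,0,.008],(0,255,0)); dot(t+[0,0,.011],(255,0,255))
dot(np.array([.511,-.112,.196]),(255,255,0));dot(np.array([.650,-.105,.162]),(255,0,0))
cv2.imwrite("pics/side5.png",im)
Q=P[(P[...,0]>.57)&(P[...,0]<.62)&(P[...,1]>-.17)&(P[...,1]<-.05)&(P[...,2]>.13)&(P[...,2]<.24)]
h=np.round(Q,3)
print(len(Q)); print(h[np.argsort(h[:,2])][::12])
E
```

```text
300
[[ 0.61  -0.104  0.154]
 [ 0.586 -0.103  0.158]
 [ 0.588 -0.102  0.161]
 [ 0.613 -0.107  0.162]
 [ 0.613 -0.107  0.164]
 [ 0.599 -0.101  0.166]
 [ 0.581 -0.113  0.167]
 [ 0.58  -0.099  0.17 ]
 [ 0.581 -0.1    0.173]
 [ 0.58  -0.118  0.176]
 [ 0.595 -0.095  0.178]
 [ 0.581 -0.096  0.18 ]
 [ 0.598 -0.095  0.182]
 [ 0.592 -0.096  0.185]
 [ 0.581 -0.108  0.187]
 [ 0.581 -0.118  0.19 ]
 [ 0.6   -0.094  0.192]
 [ 0.583 -0.12   0.193]
 [ 0.582 -0.102  0.196]
 [ 0.582 -0.112  0.198]
 [ 0.582 -0.109  0.2  ]
 [ 0.585 -0.108  0.202]
 [ 0.587 -0.092  0.208]
 [ 0.581 -0.094  0.213]
 [ 0.589 -0.08   0.233]]
```

View pics/side5.png

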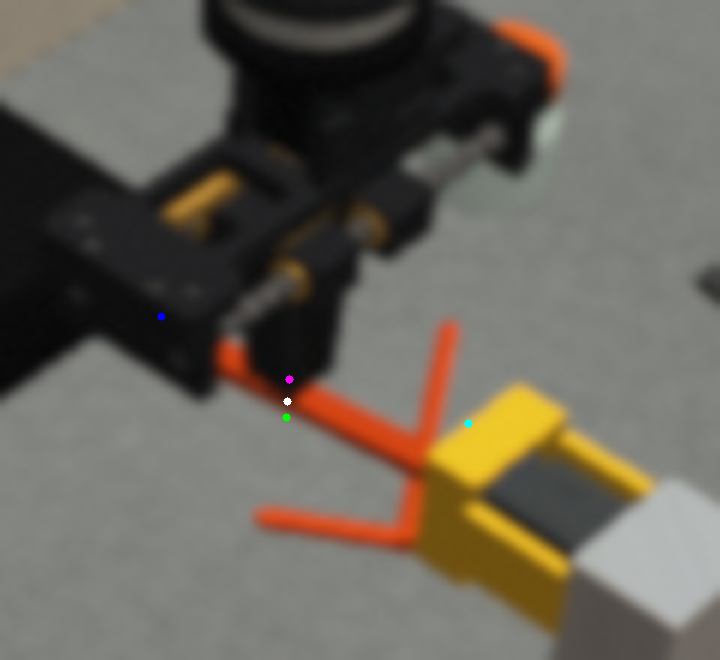

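The fingers closed above the key: the key's lower side still shows under the tips, and it is pushed about 5 mm left. So the tips stand higher than the stated TCP implies. I'll go up, open, and measure the tips against the reported TCP.

```bash
python3 -m creep '[{"hand":0.0,"slide":[0,0,-0.03],"turn":0},{"hand":0.0,"slide":[0,0,-0.04],"turn":0},{"hand":0.0,"slide":[0,0,0],"turn":0}]' 25
python3 - <<'E'
from h import *
np.set_printoptions(precision=4,suppress=True)
st=get_state();t=st['tool_pos'];print(t,st['contact_force'])
s=snapshot("side");P=cloud(s)
im=cv2.resize(s["frame"][80:210,240:380,::-1],None,fx=5.5,fy=5.5,interpolation=cv2.INTER_CUBIC)
def dot(p,c):
    u=(proj(s,p)-[240,80])*5.5+2.5; cv2.circle(im,tuple(int(x) for x in u),3,c,-1)
dot(t,(255,255,255)); dot(t-[0,0,.008],(0,255,0)); dot(t+[0,0,.011],(255,0,255))
cv2.imwrite("pics/side6.png",im)
for n in("side","top"):
    s=snapshot(n);P=cloud(s)
    Q=P[(abs(P[...,0]-t[0])<.03)&(abs(P[...,1]-t[1])<.04)&(P[...,2]>.185)&(P[...,2]<.3)]
    for a in np.arange(.19,.29,.006):
        A=Q[(Q[:,2]>=a)&(Q[:,2]<a+.006)]
        if len(A): print(n,round(a,3),len(A),A.min(0)[:2],A.max(0)[:2])
    h=cv2.cvtColor(s["frame"],cv2.COLOR_RGB2HSV)
    o=((h[...,0]<10)|(h[...,0]>172))&(h[...,1]>150)&(P[...,2]>.1)&(P[...,2]<.2)&(P[...,1]<0)&(P[...,0]<.7)
    Q=P[o]
    for a in np.arange(.51,.67,.02):
        A=Q[(Q[:,0]>=a)&(Q[:,0]<a+.02)]
        if len(A)>3: print(n,round(a,3),len(A),np.median(A,0),A[:,1].min(),A[:,1].max(),A[:,2].max())
E
```

```text
clock: 6.98
tool_pos: [0.5921, -0.1088, 0.2269]
eef_rot: [0.704, 0.711, 0.002, 0.001]
contact_force: [0.5, 0.1, 0.4]
opening: 0.008
[ 0.5921 -0.1088  0.2269] [0.5413 0.136  0.4422]
side 0.238 20 [ 0.5789 -0.1218] [ 0.5925 -0.0948]
side 0.244 39 [ 0.5786 -0.122 ] [ 0.601  -0.0929]
side 0.25 36 [ 0.5794 -0.1224] [ 0.6022 -0.0927]
side 0.256 42 [ 0.5793 -0.1239] [ 0.6003 -0.0918]
side 0.262 41 [ 0.5782 -0.1229] [ 0.5998 -0.0917]
side 0.268 34 [ 0.5781 -0.1245] [ 0.5997 -0.0908]
side 0.274 32 [ 0.5782 -0.1239] [ 0.5945 -0.0904]
side 0.28 16 [ 0.579  -0.1035] [ 0.5981 -0.0892]
side 0.286 6 [ 0.5789 -0.096 ] [ 0.5857 -0.0896]
side 0.51 7 [ 0.5274 -0.1074  0.1727] -0.1158359326063289 -0.10595868700686867 0.17445889089483158
side 0.53 45 [ 0.5399 -0.1099  0.17  ] -0.11943612099438111 -0.10551783148128097 0.17336284017398929
side 0.55 46 [ 0.559  -0.1084  0.1686] -0.11886793131828172 -0.10437648009747308 0.1717771453266741
side 0.57 44 [ 0.5805 -0.1088  0.1672] -0.11752571527851124 -0.10392890236734859 0.17202592145219442
side 0.59 38 [ 0.5999 -0.1085  0.1658] -0.11572996609620173 -0.10394611647862345 0.16980041230649967
side 0.61 42 [ 0.6196 -0.1078  0.1636] -0.11542637229468883 -0.10258706495013253 0.16764282379372397
side 0.63 98 [ 0.6459 -0.1274  0.1617] -0.16794507822949872 -0.10280222081386509 0.16694347360452655
side 0.65 49 [ 0.6513 -0.1336  0.1633] -0.16788620119643555 -0.1037790040655579 0.16660070709478725
top 0.51 73 [ 0.5217 -0.1107  0.1713] -0.1161914679104349 -0.1060074790105444 0.1746780712427779
top 0.53 84 [ 0.5401 -0.1108  0.17  ] -0.11632448913223471 -0.10608683106206762 0.1749797930727368
top 0.55 97 [ 0.56   -0.1094  0.1687] -0.11633536007125143 -0.10438036380162531 0.17365974784051064
top 0.57 17 [ 0.5721 -0.1095  0.1666] -0.11497885835862769 -0.10461517321596114 0.17056806118090828
```

View pics/side6.png

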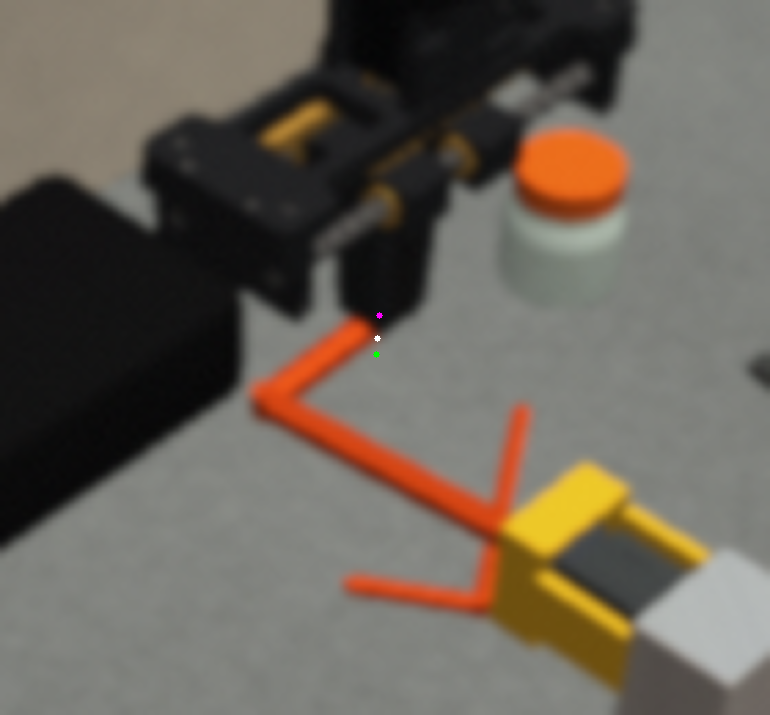

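The tips really stand about 10 mm above the reported TCP, so the grasp point is about 29 mm above it. The grip height for the TCP therefore becomes about 0.134. The key is undisturbed at y = -0.109. I'll open and descend again.

```bash
python3 -m creep '[{"hand":0.06,"slide":[0,0,0],"turn":0},{"hand":0.06,"slide":[0,0,0],"turn":0},{"hand":0.06,"slide":[0,0,0],"turn":0},{"hand":0.06,"slide":[0,0,0],"turn":0},{"hand":0.06,"slide":[0,0,0],"turn":0}]' 25
python3 -m creep '[{"hand":0.06,"slide":[0,0,0.03],"turn":0},{"hand":0.06,"slide":[0,0,0.03],"turn":0},{"hand":0.06,"slide":[0,0,0.033],"turn":0},{"hand":0.06,"slide":[0,0,0],"turn":0},{"hand":0.06,"slide":[0,0,0],"turn":0}]'
python3 - <<'E'
from h import *
s=snapshot("side");save(s,"side7.png",(260,100,380,210),6)
print(get_state()['tool_pos'],get_state()['contact_force'])
E
```

```text
clock: 7.75
tool_pos: [0.5907, -0.1104, 0.2244]
eef_rot: [0.704, 0.71, 0.0, 0.0]
contact_force: [0.5, 0.5, 0.5]
opening: 0.551
clock: 8.38
tool_pos: [0.5915, -0.11, 0.1326]
eef_rot: [0.704, 0.71, 0.001, 0.0]
contact_force: [0.5, 0.2, -0.5]
opening: 0.678
[ 0.59174374 -0.11003886  0.13295414] [ 0.22424762 -0.5950101   0.08228483]
```

View pics/side7.png

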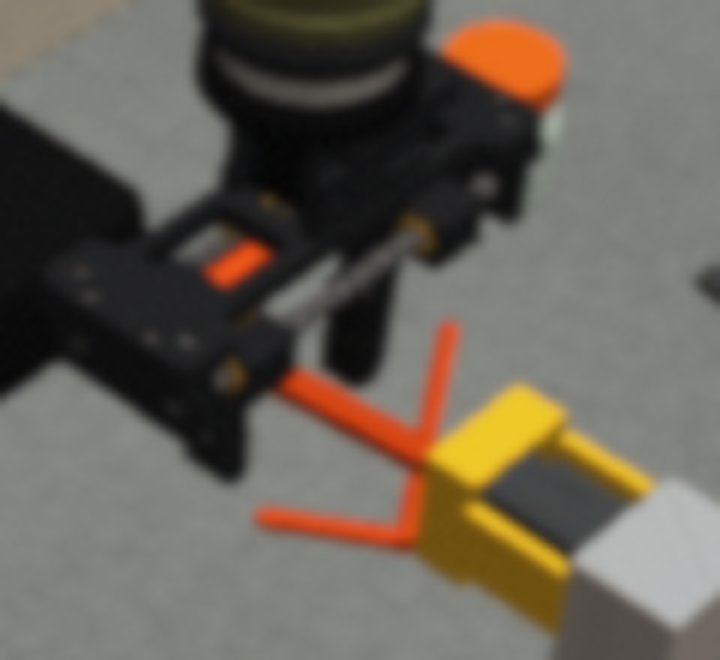

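The key's long arm now passes between the fingers, with one finger on each side and both tips below it. I'll close.

```bash
python3 -m creep '[{"hand":0.0,"slide":[0,0,0],"turn":0},{"hand":0.0,"slide":[0,0,0],"turn":0},{"hand":0.0,"slide":[0,0,0],"turn":0},{"hand":0.0,"slide":[0,0,0],"turn":0},{"hand":0.0,"slide":[0,0,0],"turn":0}]' 25
python3 -m creep '[{"hand":0.0,"slide":[0,0,0],"turn":0},{"hand":0.0,"slide":[0,0,0],"turn":0}]'
```

```text
clock: 9.05
tool_pos: [0.5907, -0.1107, 0.1314]
eef_rot: [0.704, 0.71, -0.0, 0.0]
contact_force: [0.3, 1.4, -0.4]
opening: 0.14
clock: 9.3
tool_pos: [0.5907, -0.1111, 0.1314]
eef_rot: [0.704, 0.71, -0.0, 0.0]
contact_force: [-0.2, -2.8, 0.0]
opening: 0.133
```

```bash
python3 -m creep '[{"hand":0.0,"slide":[0,0.01,0],"turn":0},{"hand":0.0,"slide":[0,0.015,0],"turn":0},{"hand":0.0,"slide":[0,0.015,0],"turn":0},{"hand":0.0,"slide":[0,0.015,0],"turn":0},{"hand":0.0,"slide":[0,0.015,0],"turn":0}]'
python3 -m creep '[{"hand":0.0,"slide":[0,0.015,0],"turn":0},{"hand":0.0,"slide":[0,0.015,0],"turn":0},{"hand":0.0,"slide":[0,0.015,0],"turn":0},{"hand":0.0,"slide":[0,0,0],"turn":0}]'
python3 - <<'E'
from h import *
s=snapshot("side");save(s,"side8.png",(230,60,430,230),3.8)
E
```

```text
clock: 9.93
tool_pos: [0.6602, -0.1092, 0.1305]
eef_rot: [0.704, 0.711, -0.0, -0.001]
contact_force: [0.4, -1.2, -2.5]
opening: 0.129
clock: 10.42
tool_pos: [0.7058, -0.1082, 0.1305]
eef_rot: [0.704, 0.71, 0.0, -0.001]
contact_force: [0.3, -0.0, -2.9]
opening: 0.134
```

View pics/side8.png

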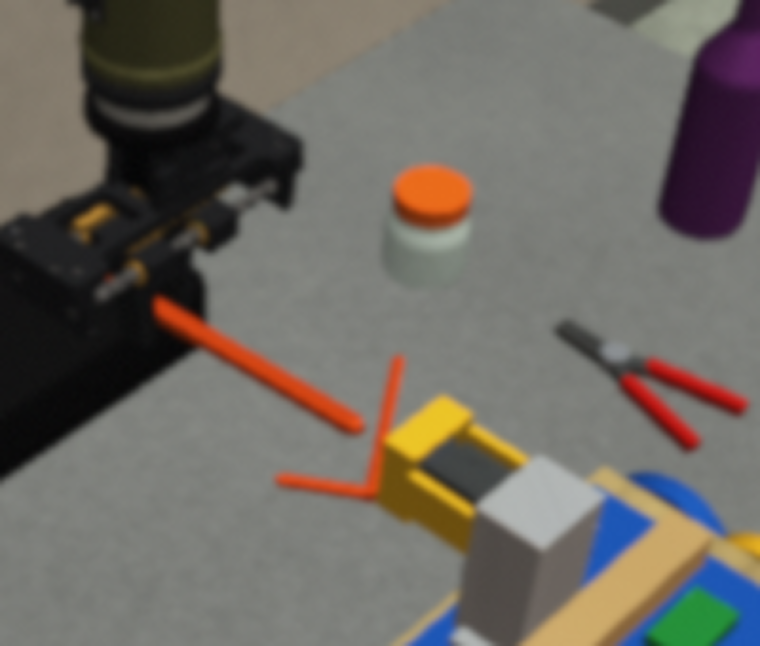

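The key is free: its end is out of the mouth in the crop and the tool carries its weight. Now the clockwise turn of 90°.

```bash
python3 -m creep '[{"hand":0.0,"slide":[0,0,0],"turn":10},{"hand":0.0,"slide":[0,0,0],"turn":10},{"hand":0.0,"slide":[0,0,0],"turn":10},{"hand":0.0,"slide":[0,0,0],"turn":10},{"hand":0.0,"slide":[0,0,0],"turn":10}]'
python3 -m creep '[{"hand":0.0,"slide":[0,0,0],"turn":10},{"hand":0.0,"slide":[0,0,0],"turn":10},{"hand":0.0,"slide":[0,0,0],"turn":10},{"hand":0.0,"slide":[0,0,0],"turn":10},{"hand":0.0,"slide":[0,0,0],"turn":0}]'
python3 - <<'E'
from h import *
np.set_printoptions(precision=4,suppress=True)
print(get_state()['tool_pos'],get_state()['eef_rot'],get_state()['q'])
for n in("side","top"):
    s=snapshot(n);save(s,n+"9.png",(180,40,430,240) if n=="side" else (230,60,430,260),3)
    P=cloud(s);h=cv2.cvtColor(s["frame"],cv2.COLOR_RGB2HSV)
    o=((h[...,0]<10)|(h[...,0]>172))&(h[...,1]>150)&(P[...,2]>.12)&(P[...,2]<.2)&(P[...,0]>.55)
    Q=P[o]
    print(n,len(Q))
    S=Q[(Q[:,0]<.69)]
    for a in np.arange(.58,.72,.02):
        A=S[(S[:,0]>=a)&(S[:,0]<a+.02)]
        if len(A)>3: print(' S',round(a,3),len(A),np.median(A,0),A.min(0),A.max(0))
    for a in np.arange(-.2,.12,.03):
        A=Q[(Q[:,0]>.69)&(Q[:,1]>=a)&(Q[:,1]<a+.03)]
        if len(A)>3: print(' L',round(a,3),len(A),np.median(A,0),A.min(0),A.max(0))
E
```

```text
clock: 11.1
tool_pos: [0.7044, -0.1092, 0.1311]
eef_rot: [0.939, 0.344, -0.001, -0.0]
contact_force: [0.1, 0.1, -2.0]
opening: 0.129
clock: 11.72
tool_pos: [0.7047, -0.1091, 0.1312]
eef_rot: [1.0, 0.006, -0.001, 0.0]
contact_force: [-0.4, 1.0, -2.8]
opening: 0.133
[ 0.7047 -0.1091  0.1312] [ 1.      0.0058 -0.0007  0.0001] [ 0.3174  0.9531 -0.4955  1.3326  0.4868  0.9775 -0.2627]
side 498
 S 0.6 16 [ 0.6165 -0.143   0.1643] [ 0.6119 -0.1512  0.1598] [ 0.6199 -0.1402  0.1681]
 S 0.62 41 [ 0.6302 -0.143   0.1659] [ 0.6202 -0.1501  0.161 ] [ 0.6396 -0.1375  0.17  ]
 S 0.64 23 [ 0.6481 -0.1421  0.1652] [ 0.6408 -0.1474  0.1583] [ 0.6539 -0.1395  0.1699]
 L -0.11 77 [ 0.7013 -0.0981  0.1671] [ 0.6933 -0.1082  0.1441] [ 0.7219 -0.0805  0.1821]
 L -0.08 72 [ 0.6999 -0.0649  0.1683] [ 0.6961 -0.0798  0.16  ] [ 0.7098 -0.0503  0.1728]
 L -0.05 69 [ 0.7002 -0.0352  0.1691] [ 0.6936 -0.0489  0.1615] [ 0.711  -0.02    0.1745]
 L -0.02 76 [ 0.6992 -0.0047  0.1707] [ 0.6946 -0.02    0.1615] [0.7087 0.0096 0.1746]
 L 0.01 79 [0.6983 0.0255 0.1717] [0.6943 0.0107 0.164 ] [0.7106 0.0392 0.1757]
 L 0.04 44 [0.699  0.0481 0.1727] [0.6948 0.0404 0.165 ] [0.7068 0.0559 0.1757]
top 651
 S 0.6 31 [ 0.6168 -0.1441  0.1636] [ 0.6132 -0.1494  0.1585] [ 0.6198 -0.1384  0.1687]
 S 0.62 23 [ 0.6221 -0.1438  0.1655] [ 0.6203 -0.1489  0.16  ] [ 0.6247 -0.1381  0.1695]
 L -0.08 129 [ 0.702  -0.0657  0.168 ] [ 0.6966 -0.0794  0.1635] [ 0.7092 -0.051   0.1717]
 L -0.05 127 [ 0.701  -0.0348  0.1694] [ 0.6954 -0.0496  0.1662] [ 0.7079 -0.0202  0.1738]
 L -0.02 149 [ 0.7004 -0.0052  0.1707] [ 0.6951 -0.02    0.1666] [0.7085 0.0096 0.1758]
 L 0.01 125 [0.6999 0.0256 0.1726] [0.6948 0.011  0.1676] [0.7066 0.0389 0.1764]
 L 0.04 67 [0.6996 0.0469 0.1728] [0.6946 0.0403 0.1689] [0.707  0.0553 0.1765]
```

View pics/side9.png

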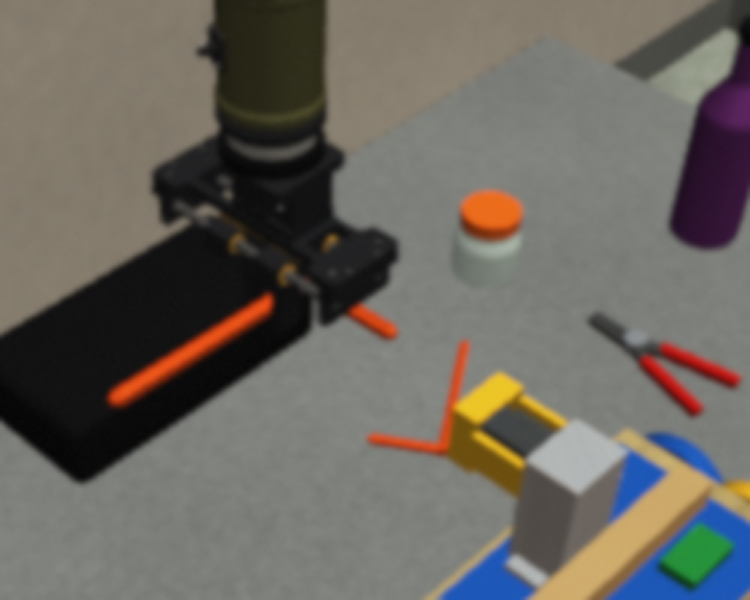

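View pics/top9.png

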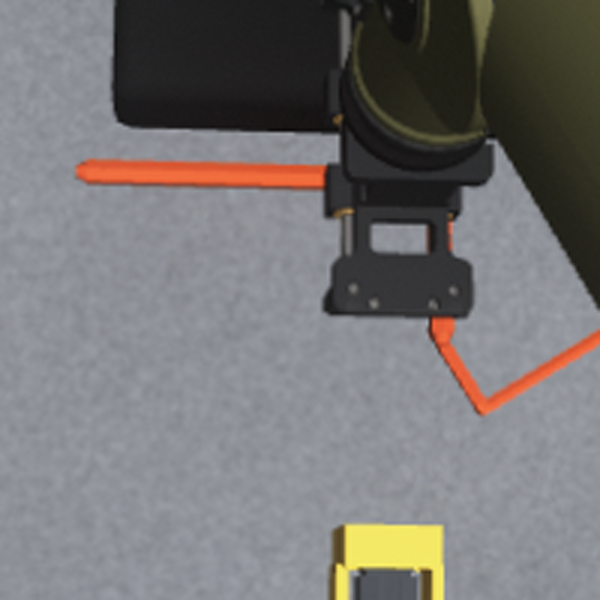

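The long arm's free end is at y = +0.056, so the key slipped about 25 mm in the pads during the pull and the grip is now 35 mm from the corner. Clearances still work out: the finger is 9 mm in front of the mouth and the body 9–13 mm above the clamp. The short end is at (0.611, -0.144, 0.164), against an axis at y = -0.112, z = 0.170. I'll align, approach and re-measure.

```bash
python3 -m creep '[{"hand":0.0,"slide":[0,-0.016,-0.003],"turn":0},{"hand":0.0,"slide":[0,-0.016,-0.003],"turn":0},{"hand":0.0,"slide":[-0.025,0,0],"turn":0},{"hand":0.0,"slide":[-0.025,0,0],"turn":0},{"hand":0.0,"slide":[-0.015,0,0],"turn":0}]'
python3 -m creep '[{"hand":0.0,"slide":[0,0,0],"turn":0}]'
cat > m.py <<'E'
from h import *
import sys
np.set_printoptions(precision=4,suppress=True)
tag=sys.argv[1]
t=get_state()['tool_pos'];print(t,get_state()['eef_rot'],get_state()['contact_force'])
for n in("side","top"):
    s=snapshot(n);save(s,n+tag+".png",(220,60,420,240) if n=="side" else (250,110,430,290),3.3)
    P=cloud(s);h=cv2.cvtColor(s["frame"],cv2.COLOR_RGB2HSV)
    o=((h[...,0]<10)|(h[...,0]>172))&(h[...,1]>150)&(P[...,2]>.06)&(P[...,2]<.2)
    Q=P[o]
    print(n,len(Q))
    xl=t[0]-.013
    for a in np.arange(.50,xl,.015):
        A=Q[(Q[:,0]>=a)&(Q[:,0]<min(xl,a+.015))&(Q[:,1]<-.08)&(Q[:,2]>.14)]
        if len(A)>3: print(' S',round(a,3),len(A),np.median(A,0),A.min(0),A.max(0))
    for a in np.arange(-.15,.12,.04):
        A=Q[(Q[:,0]>xl)&(Q[:,1]>=a)&(Q[:,1]<a+.04)]
        if len(A)>3: print(' L',round(a,3),len(A),np.median(A,0),A.min(0),A.max(0))
E
python3 m.py 10
```

```text
clock: 12.45
tool_pos: [0.6392, -0.0759, 0.1379]
eef_rot: [1.0, 0.006, -0.0, -0.0]
contact_force: [0.6, -0.3, -2.3]
opening: 0.126
clock: 12.58
tool_pos: [0.6397, -0.0764, 0.1379]
eef_rot: [1.0, 0.006, -0.0, -0.0]
contact_force: [0.5, 0.1, -2.2]
opening: 0.131
[ 0.6397 -0.0764  0.1379] [ 1.      0.0058 -0.0002 -0.0002] [ 0.5487  0.0929 -2.2212]
side 520
 S 0.545 28 [ 0.5542 -0.111   0.1721] [ 0.5484 -0.1166  0.1672] [ 0.5595 -0.1063  0.1752]
 S 0.56 30 [ 0.5678 -0.111   0.1716] [ 0.5605 -0.1194  0.1674] [ 0.5742 -0.106   0.1763]
 S 0.575 22 [ 0.5792 -0.1099  0.1718] [ 0.5754 -0.1209  0.1674] [ 0.5855 -0.106   0.175 ]
 L -0.11 13 [ 0.6423 -0.0737  0.1741] [ 0.6314 -0.1095  0.1717] [ 0.6469 -0.0703  0.1759]
 L -0.07 109 [ 0.6356 -0.0532  0.1744] [ 0.6269 -0.0695  0.1609] [ 0.6556 -0.03    0.1893]
 L -0.03 90 [ 0.635  -0.0093  0.1761] [ 0.6304 -0.0295  0.1684] [0.6441 0.009  0.1809]
 L 0.01 100 [0.634  0.0291 0.1781] [0.6289 0.01   0.1708] [0.6428 0.0488 0.1817]
 L 0.05 98 [0.634  0.0685 0.1802] [0.6297 0.0501 0.1725] [0.6413 0.0881 0.1839]
top 733
 S 0.545 28 [ 0.5527 -0.1114  0.1715] [ 0.5488 -0.1169  0.1674] [ 0.5553 -0.1053  0.1762]
 S 0.59 26 [ 0.5977 -0.1133  0.1732] [ 0.5904 -0.1155  0.1697] [ 0.6049 -0.1112  0.176 ]
 S 0.605 14 [ 0.6085 -0.1133  0.1719] [ 0.6054 -0.1153  0.17  ] [ 0.6122 -0.1114  0.1744]
 L -0.07 66 [ 0.6387 -0.037   0.1747] [ 0.6337 -0.0482  0.1701] [ 0.6438 -0.0302  0.1791]
 L -0.03 189 [ 0.6376 -0.0082  0.1762] [ 0.6329 -0.0291  0.1669] [0.6445 0.0097 0.1818]
 L 0.01 175 [0.637  0.0303 0.1777] [0.6321 0.011  0.1697] [0.643  0.0496 0.1828]
 L 0.05 175 [0.6363 0.0689 0.1796] [0.6314 0.0509 0.1722] [0.6431 0.0879 0.1839]
```

View pics/side10.png

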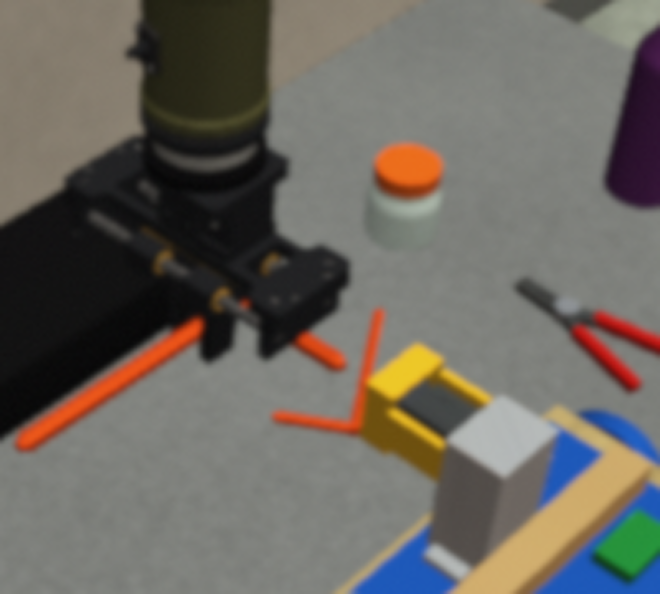

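View pics/top10.png

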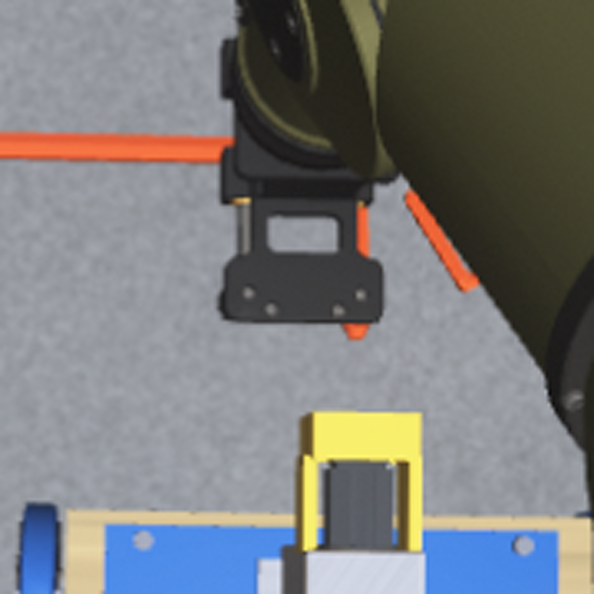

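```bash
python3 - <<'E'
from h import *
s=snapshot("side");P=cloud(s);h=cv2.cvtColor(s["frame"],cv2.COLOR_RGB2HSV)
m=(h[...,2]<70)&(P[...,0]>.53)&(P[...,0]<.60)&(P[...,1]>-.13)&(P[...,1]<-.02)&(P[...,2]>.12)
Q=P[m];print(len(Q))
for a in np.arange(.53,.6,.01):
    A=Q[(Q[:,0]>=a)&(Q[:,0]<a+.01)]
    if len(A): print(round(a,2),len(A),np.percentile(A[:,2],[0,5,20,50]).round(4),A[:,1].min().round(3),A[:,1].max().round(3))
E
```

```text
2733
0.53 151 [0.5176 0.5201 0.5247 0.534 ] -0.107 -0.071
0.54 314 [0.2384 0.2427 0.2514 0.5159] -0.106 -0.042
0.55 493 [0.2157 0.2206 0.229  0.258 ] -0.11 -0.041
0.56 456 [0.2191 0.255  0.2578 0.5004] -0.11 -0.042
0.57 383 [0.2284 0.2561 0.2584 0.4969] -0.107 -0.043
0.58 359 [0.2279 0.2509 0.4653 0.4949] -0.099 -0.048
0.59 577 [0.2252 0.2513 0.2594 0.4703] -0.104 -0.042
```

The body's underside is at about 0.215, clear of the clamp at 0.197. The tip is at (0.548, -0.111, 0.171), on the axis. I'll advance into the funnel at the firm grip, then lighten it.

```bash
python3 -m creep '[{"hand":0.0,"slide":[-0.012,0,0],"turn":0},{"hand":0.0,"slide":[-0.012,0,0],"turn":0},{"hand":0.0,"slide":[-0.012,0,0],"turn":0},{"hand":0.0,"slide":[-0.009,0,0],"turn":0},{"hand":0.0,"slide":[0,0,0],"turn":0}]'
python3 -m creep '[{"hand":0.0,"slide":[-0.006,0,0],"turn":0},{"hand":0.0,"slide":[-0.006,0,0],"turn":0},{"hand":0.0,"slide":[0,0,0],"turn":0}]' 12
python3 m.py 11
```

```text
clock: 13.35
tool_pos: [0.5954, -0.0782, 0.1375]
eef_rot: [1.0, 0.005, 0.0, 0.0]
contact_force: [0.0, -0.4, -3.2]
opening: 0.131
clock: 13.72
tool_pos: [0.5828, -0.0786, 0.1374]
eef_rot: [1.0, 0.005, -0.0, 0.0]
contact_force: [0.5, 0.6, -2.5]
opening: 0.134
[ 0.5828 -0.0786  0.1374] [ 1.      0.0047 -0.0003  0.0001] [ 0.4974  0.6072 -2.485 ]
side 486
 S 0.56 5 [ 0.5677 -0.1096  0.1763] [ 0.5642 -0.1106  0.1729] [ 0.5698 -0.1068  0.1777]
 L -0.11 29 [ 0.5858 -0.0738  0.1725] [ 0.5703 -0.1089  0.1598] [ 0.5974 -0.0701  0.1869]
 L -0.07 117 [ 0.5789 -0.0521  0.1694] [ 0.5704 -0.0698  0.1605] [ 0.5923 -0.03    0.1884]
 L -0.03 100 [ 0.579  -0.009   0.1641] [ 0.5749 -0.0293  0.1569] [0.5876 0.0098 0.1706]
 L 0.01 111 [0.5786 0.03   0.159 ] [0.5738 0.0101 0.1499] [0.5877 0.0498 0.1663]
 L 0.05 98 [0.5785 0.0674 0.1546] [0.5745 0.0502 0.1468] [0.5858 0.0858 0.1594]
top 670
 S 0.515 9 [ 0.5277 -0.115   0.1761] [ 0.5247 -0.1171  0.1724] [ 0.5294 -0.1132  0.1773]
 S 0.53 18 [ 0.5349 -0.1147  0.176 ] [ 0.5308 -0.1169  0.1733] [ 0.5402 -0.1126  0.1798]
 L -0.07 96 [ 0.5812 -0.0408  0.1679] [ 0.5761 -0.0529  0.1636] [ 0.5865 -0.0303  0.1727]
 L -0.03 175 [ 0.5807 -0.0097  0.1632] [ 0.576  -0.0292  0.1581] [0.5862 0.0097 0.1686]
 L 0.01 167 [0.5804 0.0291 0.158 ] [0.5754 0.011  0.1522] [0.5858 0.0488 0.1645]
 L 0.05 146 [0.5803 0.0665 0.153 ] [0.5753 0.05   0.1474] [0.5858 0.085  0.1585]
```

View pics/side11.png

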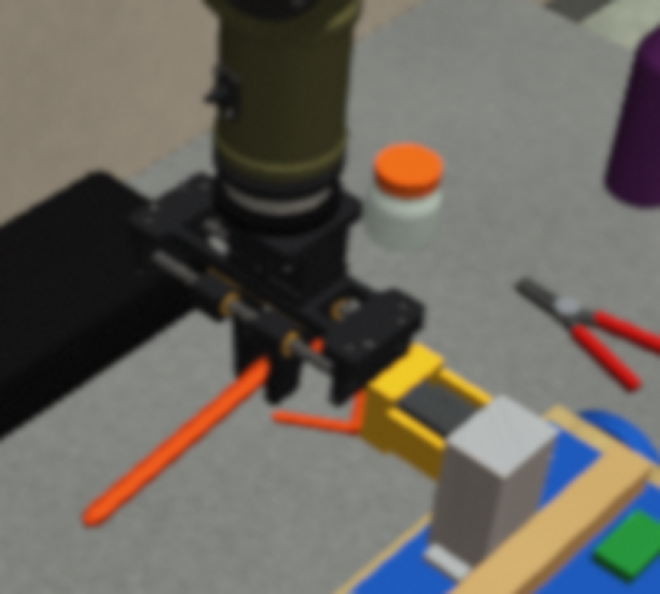

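At 12 N the arm sagged to about 8° below level while the tip is already in the funnel. The funnel will push the corner end down to the axis and so level it. I'll raise the grip slightly, shift 2 mm left and keep feeding in.

```bash
python3 -m creep '[{"hand":0.0,"slide":[0,-0.002,-0.002],"turn":0},{"hand":0.0,"slide":[-0.006,0,0],"turn":0},{"hand":0.0,"slide":[-0.006,0,0],"turn":0},{"hand":0.0,"slide":[-0.004,0,0],"turn":0},{"hand":0.0,"slide":[0,0,0],"turn":0}]' 9
python3 m.py 12 
```

```text
clock: 14.45
tool_pos: [0.5698, -0.0752, 0.1405]
eef_rot: [1.0, 0.005, 0.003, -0.001]
contact_force: [5.7, 1.3, -3.3]
opening: 0.138
[ 0.5698 -0.0752  0.1405] [ 1.      0.0052  0.003  -0.001 ] [ 5.7307  1.3282 -3.269 ]
side 517
 S 0.545 7 [ 0.5509 -0.1037  0.1832] [ 0.5494 -0.1062  0.1812] [ 0.5528 -0.1022  0.1868]
 L -0.11 12 [ 0.5743 -0.0733  0.1754] [ 0.5673 -0.078   0.1723] [ 0.5782 -0.0717  0.1781]
 L -0.07 147 [ 0.5657 -0.0546  0.1669] [ 0.5569 -0.07    0.1508] [ 0.5844 -0.03    0.1929]
 L -0.03 115 [ 0.5643 -0.0092  0.1504] [ 0.5595 -0.0294  0.1362] [0.5725 0.0096 0.16  ]
 L 0.01 120 [0.5632 0.0296 0.1356] [0.5592 0.0103 0.124 ] [0.5714 0.0496 0.146 ]
 L 0.05 86 [0.5626 0.0641 0.1228] [0.5578 0.0501 0.1125] [0.5707 0.0796 0.1312]
top 575
 L -0.07 84 [ 0.5671 -0.0399  0.163 ] [ 0.5622 -0.0502  0.1568] [ 0.5725 -0.031   0.1689]
 L -0.03 162 [ 0.5658 -0.0104  0.152 ] [ 0.561  -0.0298  0.1432] [0.5726 0.0091 0.1617]
 L 0.01 156 [0.5647 0.0287 0.1373] [0.559  0.0105 0.1273] [0.5705 0.0492 0.1468]
 L 0.05 110 [0.5637 0.0634 0.1242] [0.5587 0.0504 0.1152] [0.5694 0.0801 0.1316]
```

View pics/top12.png

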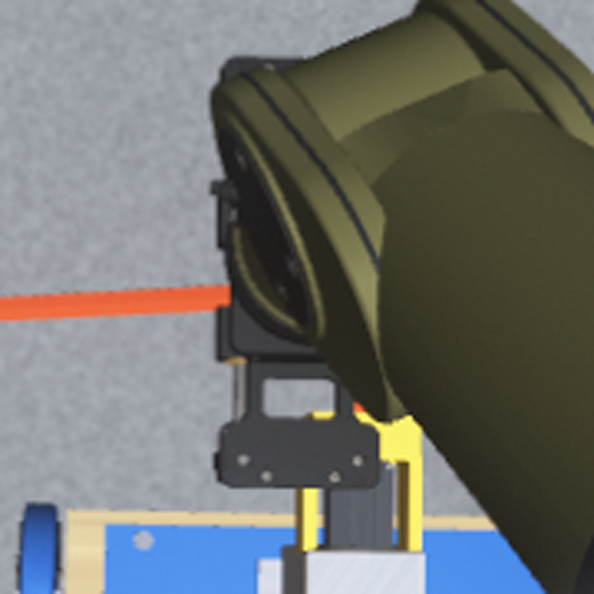

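The light grip let the key sag to about 20° because it is held away from its centre of mass, and it won't enter like that. I'll back out, lay the key on the clear desk in front at x ≈ 0.66, and regrip it near its centre of mass, where a light grip holds it level.

```bash
python3 -m creep '[{"hand":0.0,"slide":[0,0,0],"turn":0},{"hand":0.0,"slide":[0.015,0,0],"turn":0},{"hand":0.0,"slide":[0.025,0,0],"turn":0},{"hand":0.0,"slide":[0.025,0,0],"turn":0},{"hand":0.0,"slide":[0.027,0,0],"turn":0}]' 25
python3 -m creep '[{"hand":0.0,"slide":[0,0,0.03],"turn":0},{"hand":0.0,"slide":[0,0,0.03],"turn":0},{"hand":0.0,"slide":[0,0,0],"turn":0}]' 25
python3 m.py 13
```

```text
clock: 15.18
tool_pos: [0.6586, -0.0761, 0.1391]
eef_rot: [1.0, 0.005, -0.001, 0.0]
contact_force: [0.4, -0.7, -2.4]
opening: 0.133
clock: 15.55
tool_pos: [0.656, -0.0763, 0.0768]
eef_rot: [1.0, 0.005, -0.004, 0.0]
contact_force: [-0.2, -0.4, -3.3]
opening: 0.133
[ 0.656  -0.0763  0.0768] [ 1.      0.0048 -0.0038  0.0004] [-0.1528 -0.3529 -3.2974]
side 480
 L -0.11 9 [ 0.6635 -0.0725  0.1101] [ 0.6551 -0.0771  0.1077] [ 0.6655 -0.0706  0.1148]
 L -0.07 115 [ 0.6524 -0.0541  0.1034] [ 0.6441 -0.0691  0.0889] [ 0.6693 -0.0301  0.1257]
 L -0.03 103 [ 0.653  -0.0096  0.0875] [ 0.6475 -0.0298  0.0737] [0.662  0.0097 0.0995]
 L 0.01 100 [0.6532 0.0312 0.0718] [0.647  0.0106 0.0612] [0.6602 0.0496 0.0816]
 L 0.05 38 [0.6531 0.0592 0.0628] [0.6476 0.0503 0.0603] [0.6608 0.0719 0.0673]
top 532
 S 0.59 4 [ 0.5932 -0.099   0.1981] [ 0.5923 -0.1012  0.1959] [ 0.5974 -0.0969  0.1991]
 L -0.07 46 [ 0.6549 -0.0366  0.1006] [ 0.6432 -0.0437  0.093 ] [ 0.6607 -0.03    0.1679]
 L -0.03 143 [ 0.6551 -0.0107  0.0895] [ 0.6505 -0.0298  0.0781] [0.6615 0.009  0.101 ]
 L 0.01 131 [0.6549 0.0303 0.0752] [0.6502 0.0104 0.064 ] [0.6608 0.0488 0.0854]
 L 0.05 67 [0.6555 0.0598 0.0642] [0.6505 0.0504 0.06  ] [0.6604 0.0766 0.0708]
```

View pics/side13.png

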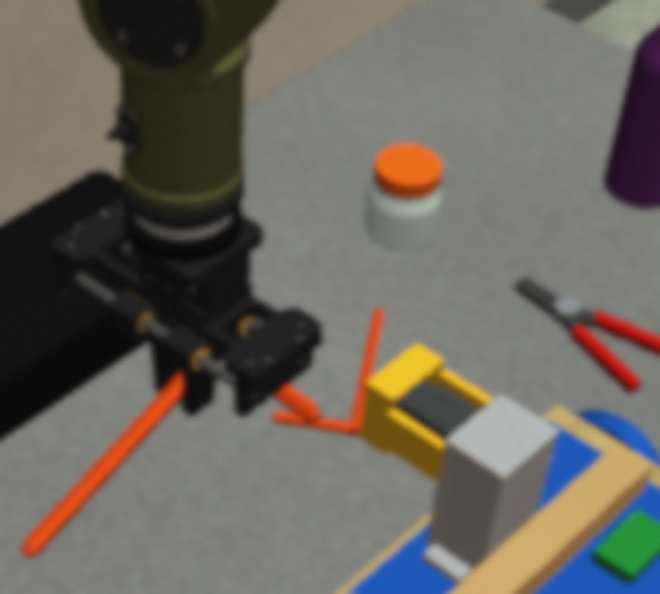

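```bash
python3 -m creep '[{"hand":0.0,"slide":[0,-0.01,0.025],"turn":0},{"hand":0.0,"slide":[0,-0.01,0.02],"turn":0},{"hand":0.0,"slide":[0,0,0.005],"turn":0}]' 25
python3 -m creep '[{"hand":0.0,"slide":[0,0,0.006],"turn":0},{"hand":0.0,"slide":[0,0,0.006],"turn":0},{"hand":0.0,"slide":[0,0,0.006],"turn":0},{"hand":0.0,"slide":[0,0,0.006],"turn":0},{"hand":0.0,"slide":[0,0,0],"turn":0}]' 3
python3 m.py 14
```

```text
clock: 16.02
tool_pos: [0.6585, -0.0539, 0.0288]
eef_rot: [1.0, 0.006, -0.001, -0.001]
contact_force: [-0.4, 0.0, -2.7]
opening: 0.136
clock: 16.65
tool_pos: [0.6588, -0.0559, 0.0049]
eef_rot: [1.0, 0.005, -0.0, 0.0]
contact_force: [-0.9, -1.0, -1.8]
opening: 0.15
[ 0.6588 -0.0559  0.0049] [ 1.      0.0045 -0.0004  0.0001] [-0.8859 -0.9752 -1.7826]
side 41
top 64
```

View pics/side14.png

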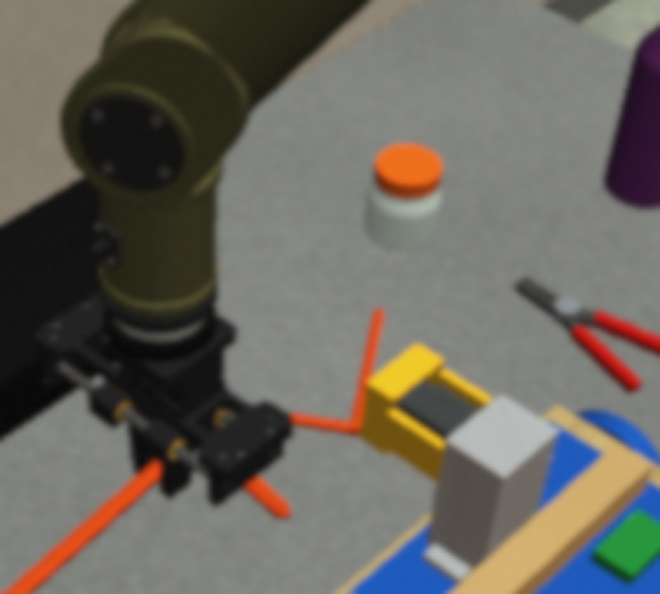

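```bash
python3 -m creep '[{"hand":0.0,"slide":[0,0,0.005],"turn":0},{"hand":0.0,"slide":[0,0,0.003],"turn":0},{"hand":0.05,"slide":[0,0,0],"turn":0},{"hand":0.05,"slide":[0,0,0],"turn":0},{"hand":0.05,"slide":[0,0,0],"turn":0}]' 3
python3 -m creep '[{"hand":0.05,"slide":[0,0,0],"turn":0},{"hand":0.05,"slide":[0,0,-0.03],"turn":0},{"hand":0.05,"slide":[0,0,-0.03],"turn":0},{"hand":0.05,"slide":[0,0,0],"turn":0}]' 25
cat > d.py <<'E'
from h import *
import sys
np.set_printoptions(precision=4,suppress=True)
t=get_state()['tool_pos'];print(t,get_state()['eef_rot'],get_state()['contact_force'])
for n in("side","top"):
    s=snapshot(n);save(s,n+sys.argv[1]+".png",(180,60,420,260) if n=="side" else (200,110,420,290),3)
    P=cloud(s);h=cv2.cvtColor(s["frame"],cv2.COLOR_RGB2HSV)
    o=((h[...,0]<10)|(h[...,0]>172))&(h[...,1]>150)&(P[...,2]>.004)&(P[...,2]<.07)&(P[...,1]>-.15)&(P[...,1]<.18)&(P[...,0]>.52)
    Q=P[o];print(n,len(Q))
    for a in np.arange(-.14,.18,.02):
        A=Q[(Q[:,1]>=a)&(Q[:,1]<a+.02)]
        if len(A)>3: print(' y',round(a,3),len(A),np.median(A,0),A.min(0),A.max(0))
E
python3 d.py 15
```

```text
clock: 17.38
tool_pos: [0.6595, -0.0556, -0.0022]
eef_rot: [1.0, 0.005, 0.0, -0.0]
contact_force: [-0.7, 0.1, -0.9]
opening: 0.474
clock: 17.88
tool_pos: [0.6612, -0.0555, 0.06]
eef_rot: [1.0, 0.005, 0.003, -0.0]
contact_force: [-0.3, -0.2, -0.0]
opening: 0.569
[ 0.6612 -0.0555  0.06  ] [ 1.      0.0045  0.0025 -0.0001] [-0.2505 -0.1779 -0.0159]
side 674
 y -0.1 183 [ 0.6197 -0.0901  0.0119] [ 0.5689 -0.0996  0.0042] [ 0.6671 -0.0802  0.0158]
 y -0.08 34 [ 0.6581 -0.0699  0.0112] [ 0.6541 -0.0791  0.0045] [ 0.6648 -0.0605  0.016 ]
 y -0.06 37 [ 0.6574 -0.05    0.0112] [ 0.6544 -0.0598  0.0042] [ 0.6667 -0.0402  0.0159]
 y -0.04 36 [ 0.6585 -0.0305  0.0112] [ 0.6536 -0.0396  0.0055] [ 0.6663 -0.0204  0.0164]
 y -0.02 38 [ 0.6575 -0.0096  0.0115] [ 0.6546 -0.0197  0.0041] [ 0.6664 -0.0005  0.014 ]
 y 0.0 37 [0.6583 0.0096 0.0119] [0.6526 0.0004 0.0066] [0.6642 0.0193 0.0175]
 y 0.02 42 [0.658  0.0299 0.0117] [0.6533 0.0203 0.0041] [0.665  0.04   0.0156]
 y 0.04 38 [0.6581 0.049  0.0114] [0.6535 0.0409 0.0043] [0.6649 0.0594 0.0158]
 y 0.06 43 [0.6578 0.0689 0.0111] [0.6534 0.0604 0.004
[... 719 characters left out ...]
 0.0099 0.0109] [0.6539 0.0002 0.0049] [0.6656 0.0198 0.0164]
 y 0.02 56 [0.6588 0.0312 0.0115] [0.6543 0.0215 0.0063] [0.6646 0.0392 0.0146]
 y 0.04 60 [0.6586 0.0496 0.0105] [0.6539 0.0409 0.0079] [0.6645 0.0585 0.0163]
 y 0.06 65 [0.6584 0.07   0.0117] [0.6538 0.0601 0.0041] [0.6636 0.0798 0.0156]
 y 0.08 52 [0.6584 0.0894 0.0115] [0.6539 0.0815 0.0048] [0.6633 0.0993 0.0177]
 y 0.1 24 [0.6567 0.1049 0.0102] [0.5824 0.1009 0.0063] [0.6626 0.1199 0.0142]
 y 0.12 43 [0.592  0.1298 0.0083] [0.5846 0.1214 0.0041] [0.6017 0.1398 0.0113]
 y 0.14 46 [0.6049 0.1498 0.0081] [0.5957 0.14   0.0046] [0.6144 0.1598 0.0122]
 y 0.16 46 [0.6182 0.1706 0.0084] [0.6087 0.1613 0.0047] [0.6279 0.1799 0.0134]
```

View pics/side15.png

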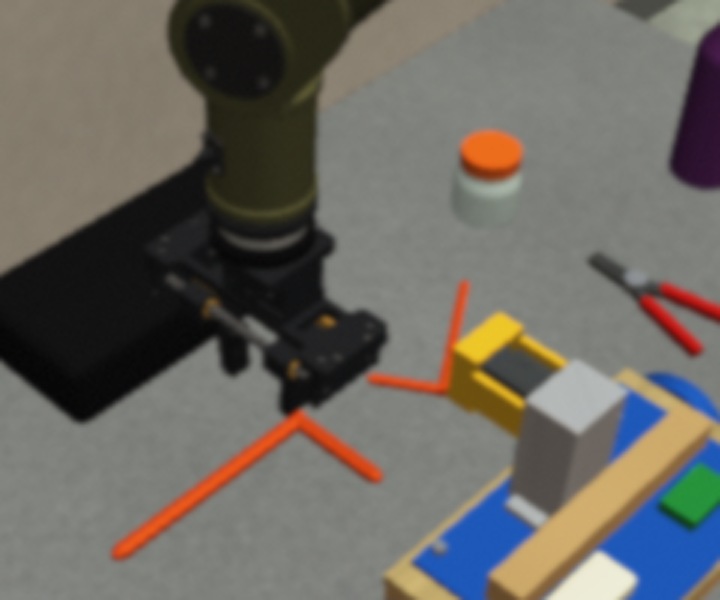

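View pics/top15.png

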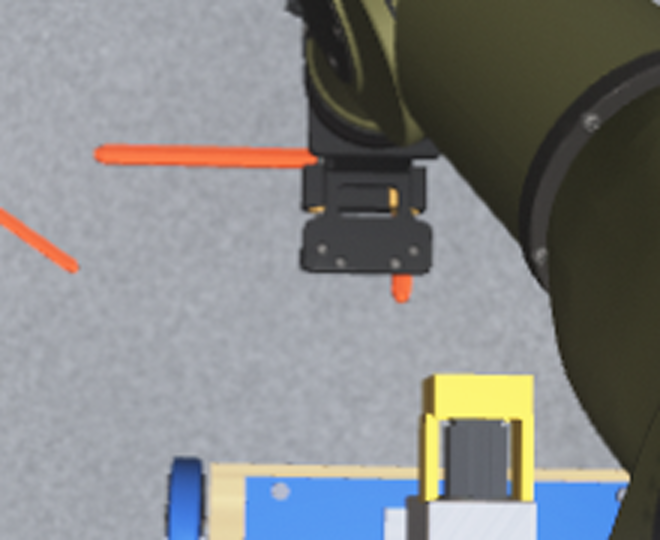

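The key lies flat: corner at (0.6585, -0.091), short end at x = 0.568, free end at y = +0.108. I'll regrip at y = -0.026, which is 65 mm from the corner and near the centre of mass.

```bash
python3 -m creep '[{"hand":0.05,"slide":[0,-0.015,0],"turn":0},{"hand":0.05,"slide":[0,-0.0145,0.02],"turn":0},{"hand":0.05,"slide":[0,0,0.02],"turn":0},{"hand":0.05,"slide":[0,0,0.018],"turn":0},{"hand":0.05,"slide":[0,0,0.004],"turn":0}]' 25
python3 -m creep '[{"hand":0.0,"slide":[0,0,0],"turn":0},{"hand":0.0,"slide":[0,0,0.001],"turn":0},{"hand":0.0,"slide":[0,0,0],"turn":0},{"hand":0.0,"slide":[0,0,0],"turn":0},{"hand":0.0,"slide":[0,0,0],"turn":0}]' 30
python3 -m creep '[{"hand":0.0,"slide":[0,0,0],"turn":0}]' 30
```

```text
clock: 18.6
tool_pos: [0.6573, -0.0273, -0.0071]
eef_rot: [1.0, 0.004, -0.002, 0.001]
contact_force: [-0.4, -0.5, -0.0]
opening: 0.564
clock: 19.23
tool_pos: [0.6596, -0.0263, -0.005]
eef_rot: [1.0, 0.005, 0.001, -0.0]
contact_force: [1.1, -0.5, 1.5]
opening: 0.128
clock: 19.35
tool_pos: [0.6596, -0.0263, -0.0051]
eef_rot: [1.0, 0.005, 0.001, 0.0]
contact_force: [1.3, 0.1, 2.2]
opening: 0.124
```

```bash
python3 -m creep '[{"hand":0.0,"slide":[0,0,-0.02],"turn":0},{"hand":0.0,"slide":[0,0.007,-0.04],"turn":0},{"hand":0.0,"slide":[0,0.007,-0.04],"turn":0},{"hand":0.0,"slide":[0,0.007,-0.04],"turn":0},{"hand":0.0,"slide":[0,0,-0.024],"turn":0}]' 30
python3 -m creep '[{"hand":0.0,"slide":[-0.01,0,0],"turn":0},{"hand":0.0,"slide":[-0.01,0,0],"turn":0},{"hand":0.0,"slide":[0,0,0],"turn":0}]' 30
python3 m.py 16
```

```text
clock: 19.98
tool_pos: [0.6591, -0.0482, 0.1613]
eef_rot: [1.0, 0.004, 0.001, 0.0]
contact_force: [0.1, 0.6, -3.4]
opening: 0.126
clock: 20.35
tool_pos: [0.6366, -0.0477, 0.157]
eef_rot: [1.0, 0.005, -0.002, 0.0]
contact_force: [0.2, 0.6, -3.4]
opening: 0.131
[ 0.6366 -0.0477  0.157 ] [ 1.      0.0051 -0.0022  0.0003] [ 0.2127  0.5575 -3.3916]
side 494
 S 0.545 35 [ 0.5523 -0.1127  0.1723] [ 0.5455 -0.1197  0.1681] [ 0.5598 -0.1069  0.1765]
 S 0.56 33 [ 0.5673 -0.1118  0.1729] [ 0.56   -0.1211  0.1668] [ 0.5743 -0.1072  0.1774]
 S 0.575 32 [ 0.583  -0.1116  0.1737] [ 0.5761 -0.1177  0.1667] [ 0.589  -0.1079  0.1754]
 S 0.59 11 [ 0.5925 -0.1111  0.1736] [ 0.59   -0.118   0.1681] [ 0.5954 -0.1067  0.1742]
 L -0.11 9 [ 0.6316 -0.0773  0.1719] [ 0.6296 -0.0812  0.1692] [ 0.634  -0.0733  0.1758]
 L -0.07 51 [ 0.6336 -0.0384  0.1744] [ 0.6239 -0.0494  0.1667] [ 0.6434 -0.0301  0.1896]
 L -0.03 91 [ 0.6329 -0.0099  0.1728] [ 0.6294 -0.0295  0.1655] [0.6407 0.01   0.1768]
 L 0.01 104 [0.6326 0.0303 0.1731] [0.6281 0.0101 0.1648] [0.6406 0.0498 0.1768]
 L 0.05 93 [0.6323 0.0673 0.173 ] [0.6286 0.0503 0.1648] [0.6405 0.0859 0.1775]
top 745
 S 0.545 64 [ 0.5534 -0.1121  0.1723] [ 0.5457 -0.1175  0.1665] [ 0.56   -0.107   0.1769]
 S 0.56 63 [ 0.5677 -0.1116  0.1734] [ 0.5611 -0.1171  0.1695] [ 0.5746 -0.1069  0.1769]
 S 0.575 62 [ 0.5823 -0.1116  0.1735] [ 0.5756 -0.117   0.1708] [ 0.5891 -0.1065  0.1772]
 S 0.59 42 [ 0.5951 -0.1099  0.1732] [ 0.5901 -0.1168  0.1704] [ 0.6048 -0.1067  0.1764]
 L -0.03 114 [ 0.6357 -0.0032  0.1736] [ 0.6306 -0.0145  0.1642] [0.6418 0.0096 0.178 ]
 L 0.01 174 [0.6349 0.0303 0.1735] [0.6302 0.011  0.1667] [0.6409 0.0497 0.1774]
 L 0.05 163 [0.6349 0.0675 0.1732] [0.6303 0.0511 0.1636] [0.6414 0.0869 0.1778]
```

View pics/side16.png

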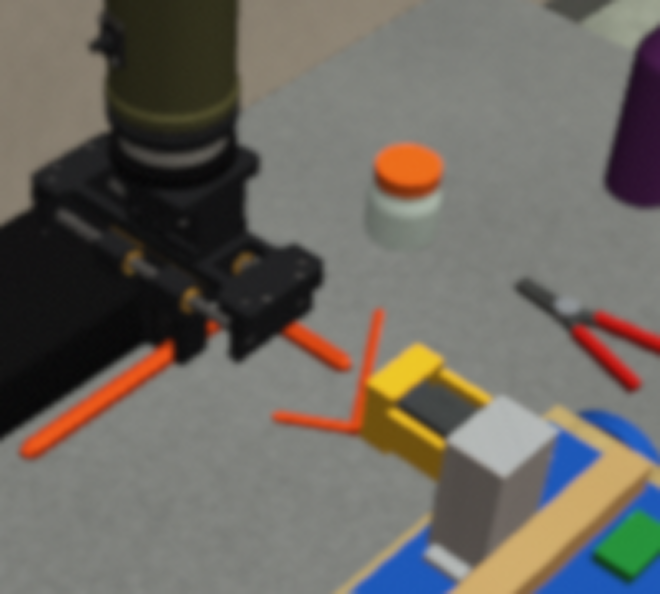

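View pics/top16.png

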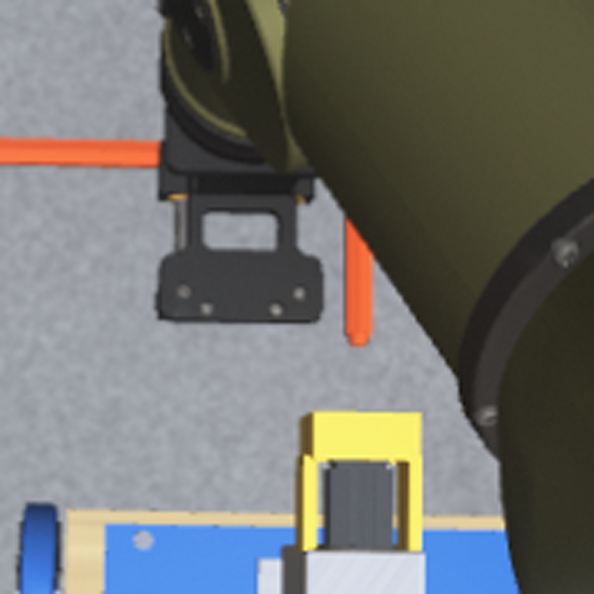

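Now the key is level and on the axis: tip at (0.545, -0.112, about 0.171), arm slope near zero. I'll feed it in.

```bash
python3 -m creep '[{"hand":0.0,"slide":[-0.012,0,0],"turn":0},{"hand":0.0,"slide":[-0.012,0,0],"turn":0},{"hand":0.0,"slide":[-0.012,0,0],"turn":0},{"hand":0.0,"slide":[-0.012,0,0],"turn":0},{"hand":0.0,"slide":[0,0,0],"turn":0}]' 25
python3 -m creep '[{"hand":0.0,"slide":[0,0,0],"turn":0},{"hand":0.0,"slide":[-0.008,0,0],"turn":0},{"hand":0.0,"slide":[-0.008,0,0],"turn":0},{"hand":0.0,"slide":[-0.008,0,0],"turn":0},{"hand":0.0,"slide":[0,0,0],"turn":0}]' 9
python3 m.py 17
```

```text
clock: 21.08
tool_pos: [0.5903, -0.048, 0.1582]
eef_rot: [1.0, 0.005, -0.001, 0.0]
contact_force: [0.3, -0.1, -1.8]
opening: 0.128
clock: 21.7
tool_pos: [0.5662, -0.0483, 0.1585]
eef_rot: [1.0, 0.005, -0.0, 0.0]
contact_force: [-0.2, 0.0, -2.4]
opening: 0.133
[ 0.5662 -0.0483  0.1585] [ 1.      0.0048 -0.0004  0.0002] [-0.1683  0.0187 -2.4061]
side 402
 L -0.11 13 [ 0.565  -0.0938  0.1753] [ 0.5595 -0.1013  0.1689] [ 0.5682 -0.0765  0.1788]
 L -0.07 56 [ 0.5628 -0.0388  0.1757] [ 0.5552 -0.0504  0.1671] [ 0.5739 -0.0306  0.1932]
 L -0.03 98 [ 0.5626 -0.0094  0.1747] [ 0.558  -0.0293  0.1672] [0.5705 0.0095 0.1791]
 L 0.01 108 [0.5625 0.03   0.1745] [0.5579 0.0101 0.1669] [0.5717 0.0499 0.1789]
 L 0.05 98 [0.5621 0.0674 0.1743] [0.558  0.0502 0.1662] [0.5703 0.0841 0.1779]
top 525
 L -0.03 125 [ 0.5648 -0.0033  0.1747] [ 0.56   -0.0176  0.169 ] [0.5711 0.0094 0.1786]
 L 0.01 183 [0.5649 0.0285 0.1748] [0.5598 0.0107 0.1677] [0.5708 0.049  0.1786]
 L 0.05 155 [0.5641 0.0677 0.1747] [0.5594 0.0503 0.1702] [0.5699 0.0857 0.1796]
```

View pics/top17.png

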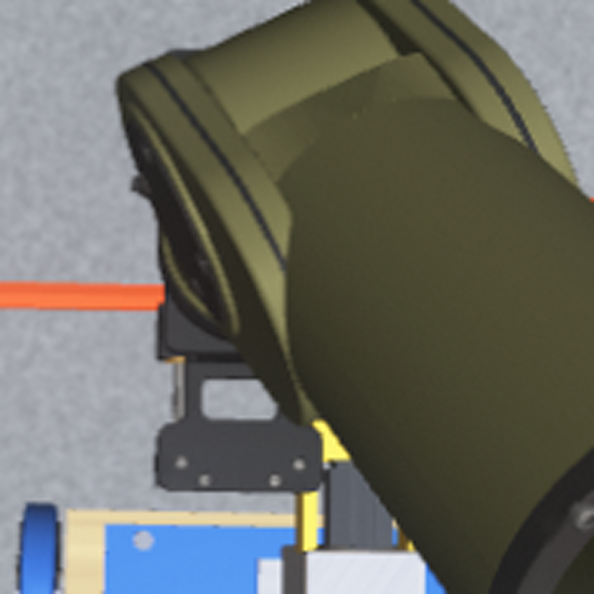

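It is going in level with no reaction. The arm centre line is at x = 0.565 and needs to reach 0.541.

```bash
python3 -m creep '[{"hand":0.0,"slide":[-0.008,0,0],"turn":0},{"hand":0.0,"slide":[-0.008,0,0],"turn":0},{"hand":0.0,"slide":[-0.006,0,0],"turn":0},{"hand":0.0,"slide":[-0.004,0,0],"turn":0},{"hand":0.0,"slide":[0,0,0],"turn":0}]' 9
python3 m.py 18
```

```text
clock: 22.42
tool_pos: [0.5414, -0.0481, 0.1587]
eef_rot: [1.0, 0.005, 0.001, -0.0]
contact_force: [1.4, 0.1, -2.6]
opening: 0.132
[ 0.5414 -0.0481  0.1587] [ 1.      0.0049  0.0005 -0.0001] [ 1.3829  0.0713 -2.5927]
side 408
 L -0.11 15 [ 0.5383 -0.0969  0.1743] [ 0.535  -0.0997  0.1699] [ 0.5414 -0.0782  0.1791]
 L -0.07 56 [ 0.539  -0.0383  0.1761] [ 0.5297 -0.053   0.1694] [ 0.5493 -0.0301  0.1936]
 L -0.03 104 [ 0.538  -0.0109  0.1751] [ 0.5336 -0.0298  0.1658] [0.5456 0.0097 0.1798]
 L 0.01 106 [0.5376 0.0303 0.1751] [0.5328 0.0101 0.1671] [0.5443 0.0495 0.1788]
 L 0.05 101 [0.537  0.067  0.1745] [0.5323 0.05   0.1677] [0.5452 0.0857 0.1783]
top 524
 L -0.03 128 [ 0.5394 -0.0039  0.1746] [ 0.5345 -0.0182  0.1688] [0.5455 0.0088 0.1785]
 L 0.01 185 [0.5396 0.0292 0.1748] [0.5343 0.01   0.1667] [0.5454 0.05   0.1786]
 L 0.05 152 [0.5386 0.0678 0.1744] [0.5338 0.0512 0.1697] [0.5442 0.0862 0.1789]
```

View pics/side18.png

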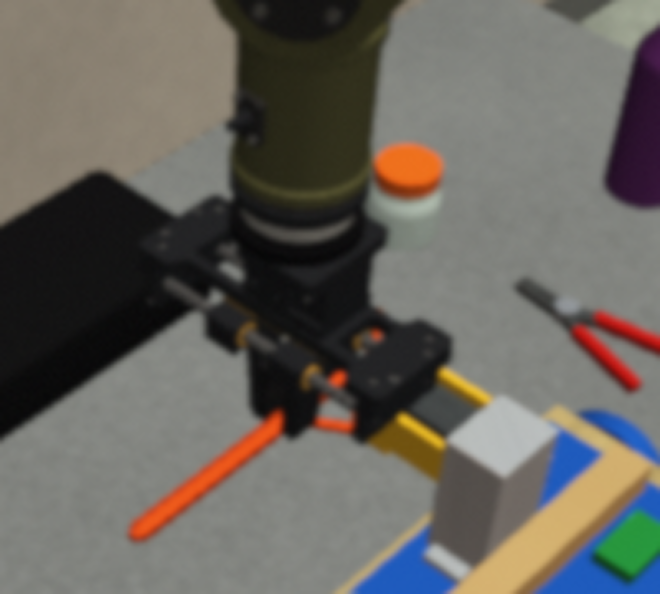

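Fully in: the arm centre line is at x = 0.539, level, with the end about 62 mm behind the mouth. I'll let go, rise, and check that it stays.

```bash
python3 -m creep '[{"hand":0.04,"slide":[0,0,0],"turn":0},{"hand":0.04,"slide":[0,0,0],"turn":0},{"hand":0.04,"slide":[0,0,0],"turn":0},{"hand":0.04,"slide":[0,0,-0.02],"turn":0},{"hand":0.04,"slide":[0,0,-0.03],"turn":0}]' 9
python3 -m creep '[{"hand":0.0,"slide":[0,-0.021,0],"turn":0},{"hand":0.0,"slide":[0,0,0],"turn":0},{"hand":0.0,"slide":[0,0,0],"turn":0},{"hand":0.0,"slide":[0,0,0],"turn":0},{"hand":0.0,"slide":[0,0,0],"turn":0}]' 20
python3 m.py 19
```

```text
clock: 23.15
tool_pos: [0.5403, -0.0485, 0.2083]
eef_rot: [1.0, 0.005, -0.001, 0.0]
contact_force: [1.4, -0.3, -0.4]
opening: 0.456
clock: 23.78
tool_pos: [0.5407, -0.0281, 0.2081]
eef_rot: [1.0, 0.004, -0.0, 0.0]
contact_force: [0.3, -0.7, 0.5]
opening: 0.006
[ 0.5407 -0.0281  0.2081] [ 1.      0.0042 -0.0003  0.0002] [ 0.2746 -0.7225  0.4717]
side 528
 L -0.11 67 [ 0.5397 -0.082   0.1658] [ 0.535  -0.0984  0.1561] [ 0.5458 -0.0705  0.1729]
 L -0.07 107 [ 0.5386 -0.0518  0.1587] [ 0.5331 -0.0699  0.1508] [ 0.5486 -0.0303  0.1655]
 L -0.03 113 [ 0.5376 -0.0096  0.1493] [ 0.5321 -0.0299  0.1382] [0.5455 0.0091 0.1591]
 L 0.01 122 [0.5369 0.0292 0.1394] [0.5314 0.01   0.129 ] [0.5454 0.0495 0.1483]
 L 0.05 91 [0.5368 0.0654 0.1315] [0.5318 0.0506 0.1243] [0.5445 0.0805 0.1382]
top 374
 L -0.03 19 [0.5381 0.0082 0.1454] [0.5336 0.0065 0.1411] [0.5433 0.01   0.1495]
 L 0.01 170 [0.5381 0.0298 0.1402] [0.5331 0.01   0.1329] [0.5434 0.0497 0.1484]
 L 0.05 126 [0.5378 0.0654 0.1319] [0.5329 0.0511 0.1227] [0.5433 0.082  0.1373]
```

View pics/side19.png

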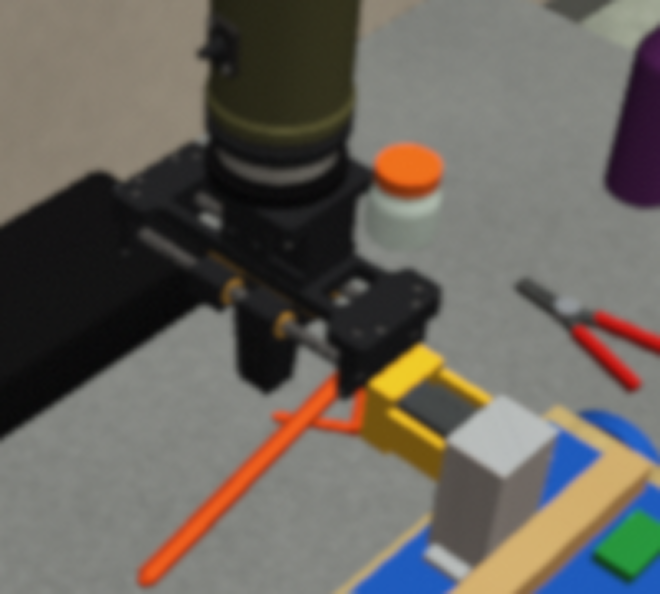

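The key stays in and the arm hangs about 13° down within its play. Now I press down with the closed fingers about 80 mm from the axis.

```bash
python3 -m creep '[{"hand":0.0,"slide":[0,0,0.025],"turn":0},{"hand":0.0,"slide":[0,0,0.02],"turn":0},{"hand":0.0,"slide":[0,0,0.012],"turn":0},{"hand":0.0,"slide":[0,0,0.008],"turn":0},{"hand":0.0,"slide":[0,0,0.008],"turn":0}]' 20
python3 -m creep '[{"hand":0.0,"slide":[0,0,0.008],"turn":0},{"hand":0.0,"slide":[0,0,0.008],"turn":0},{"hand":0.0,"slide":[0,0,0.006],"turn":0},{"hand":0.0,"slide":[0,0,0],"turn":0}]' 20
python3 m.py 20
```

```text
clock: 24.5
tool_pos: [0.5406, -0.0284, 0.1357]
eef_rot: [1.0, 0.004, -0.0, 0.001]
contact_force: [-1.5, -2.0, 8.4]
opening: 0.005
clock: 25.0
tool_pos: [0.5418, -0.0279, 0.1141]
eef_rot: [1.0, 0.004, 0.001, 0.0]
contact_force: [-0.0, -2.0, 5.6]
opening: 0.007
[ 0.5418 -0.0279  0.1141] [1.     0.0044 0.001  0.0005] [-0.0313 -1.9614  5.6481]
side 381
 S 0.515 4 [ 0.5279 -0.1093  0.1721] [ 0.5274 -0.1142  0.1678] [ 0.5285 -0.1078  0.1752]
 L -0.15 29 [ 0.5382 -0.1122  0.1739] [ 0.5291 -0.1179  0.1676] [ 0.5486 -0.1101  0.1767]
 L -0.11 28 [ 0.5367 -0.1063  0.1688] [ 0.5301 -0.1096  0.1457] [ 0.5436 -0.0759  0.1759]
 L -0.07 19 [ 0.5356 -0.0608  0.1387] [ 0.5329 -0.0669  0.1162] [ 0.541  -0.0324  0.143 ]
 L -0.03 119 [ 0.5352 -0.0087  0.1083] [ 0.5289 -0.0293  0.0878] [0.5427 0.01   0.1362]
 L 0.01 126 [0.5347 0.0297 0.084 ] [0.5297 0.0104 0.0668] [0.5435 0.0498 0.0997]
 L 0.05 14 [0.5339 0.0522 0.0697] [0.5304 0.0504 0.0656] [0.5387 0.0576 0.0739]
top 235
 L -0.03 14 [0.5369 0.0086 0.0997] [0.5321 0.0076 0.0955] [0.5427 0.0096 0.1025]
 L 0.01 139 [0.5358 0.0303 0.0858] [0.5308 0.0111 0.0726] [0.5415 0.05   0.1011]
 L 0.05 24 [0.5355 0.0538 0.0716] [0.5312 0.0501 0.0662] [0.5401 0.0576 0.0753]
```

View pics/side20.png

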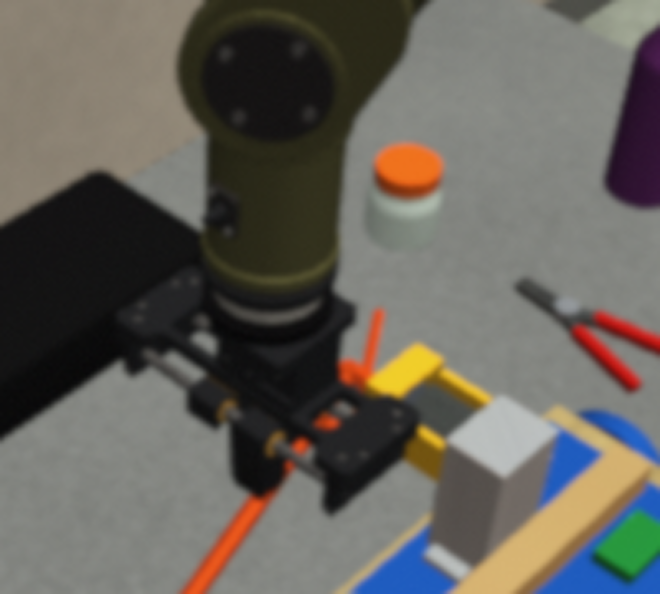

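The arm is at about 32°, pressing force about 6 N. I'll go another 24 mm down.

```bash
python3 -m creep '[{"hand":0.0,"slide":[0,0,0.007],"turn":0},{"hand":0.0,"slide":[0,0,0.007],"turn":0},{"hand":0.0,"slide":[0,0,0.006],"turn":0},{"hand":0.0,"slide":[0,0,0.004],"turn":0},{"hand":0.0,"slide":[0,0,0],"turn":0}]' 20
python3 m.py 21
```

```text
clock: 25.72
tool_pos: [0.5416, -0.0273, 0.0901]
eef_rot: [1.0, 0.005, 0.001, 0.0]
contact_force: [-1.6, -0.2, 5.3]
opening: 0.006
[ 0.5416 -0.0273  0.0901] [1.     0.0047 0.0009 0.0001] [-1.6345 -0.2008  5.2781]
side 252
 L -0.15 30 [ 0.5383 -0.1124  0.1731] [ 0.5295 -0.1179  0.1575] [ 0.5483 -0.11    0.1779]
 L -0.11 47 [ 0.5382 -0.1055  0.1657] [ 0.5287 -0.11    0.155 ] [ 0.5483 -0.0956  0.1748]
 L -0.07 13 [ 0.5349 -0.0548  0.1168] [ 0.5337 -0.0607  0.0864] [ 0.5367 -0.0321  0.1216]
 L -0.03 118 [ 0.535  -0.0105  0.077 ] [ 0.5288 -0.0299  0.0601] [0.5445 0.0088 0.1122]
 L 0.01 4 [0.5369 0.0107 0.0611] [0.5367 0.0104 0.0607] [0.5403 0.0139 0.0651]
top 67
 L -0.03 4 [0.5374 0.0092 0.062 ] [0.5348 0.0091 0.0603] [0.5404 0.0092 0.0634]
 L 0.01 4 [0.5375 0.0119 0.0612] [0.5365 0.0109 0.0603] [0.5385 0.0146 0.0624]
```

About 43° below level. I'll lift straight off and check.

```bash
python3 -m creep '[{"hand":0.0,"slide":[0,0,-0.01],"turn":0},{"hand":0.0,"slide":[0,0,-0.04],"turn":0},{"hand":0.0,"slide":[0,-0.03,-0.05],"turn":0},{"hand":0.0,"slide":[0.03,-0.03,-0.05],"turn":0},{"hand":0.0,"slide":[0.05,-0.03,0],"turn":0}]' 20
python3 -m creep '[{"hand":0.0,"slide":[0.05,-0.03,0],"turn":0},{"hand":0.0,"slide":[0,0,0],"turn":0}]'
sed -i 's/>.06)&(P\[...,2\]<.2)/>.02)\&(P[...,2]<.2)\&(P[...,0]<.555)\&(P[...,1]<.08)/' m.py; python3 m.py 22; python3 - <<'E'
from h import *
s=snapshot("side")
for r in pinpoint("key_mid",s)[:3]: print(r,at_depth(s,r["uv"]))
E
```

```text
clock: 26.45
tool_pos: [0.6211, 0.0633, 0.2428]
eef_rot: [1.0, 0.005, 0.004, -0.001]
contact_force: [0.4, 0.3, -1.1]
opening: 0.006
clock: 26.7
tool_pos: [0.6705, 0.0963, 0.2372]
eef_rot: [1.0, 0.006, 0.001, -0.002]
contact_force: [0.1, 0.8, -0.1]
opening: 0.004
[0.6705 0.0963 0.2372] [ 1.      0.006   0.0012 -0.0019] [ 0.0613  0.7811 -0.0908]
side 528
 S 0.515 7 [ 0.529  -0.1095  0.1747] [ 0.5268 -0.116   0.1703] [ 0.5298 -0.108   0.1763]
 S 0.53 125 [ 0.5384 -0.0992  0.1611] [ 0.5301 -0.117   0.1414] [ 0.5449 -0.0807  0.178 ]
 S 0.545 6 [ 0.5458 -0.1047  0.1663] [ 0.5455 -0.1131  0.144 ] [ 0.5466 -0.0802  0.1722]
top 0
{'uv': [191.6, 278.2], 'conf': 0.96} [ 0.63682627  0.20121006 -0.00150794]
{'uv': [309.8, 195.1], 'conf': 0.57} [ 0.54184031 -0.06600001  0.13270727]
{'uv': [337.8, 176.0], 'conf': 0.39} [ 0.49987269 -0.09951153  0.19549361]
```

View pics/side22.png

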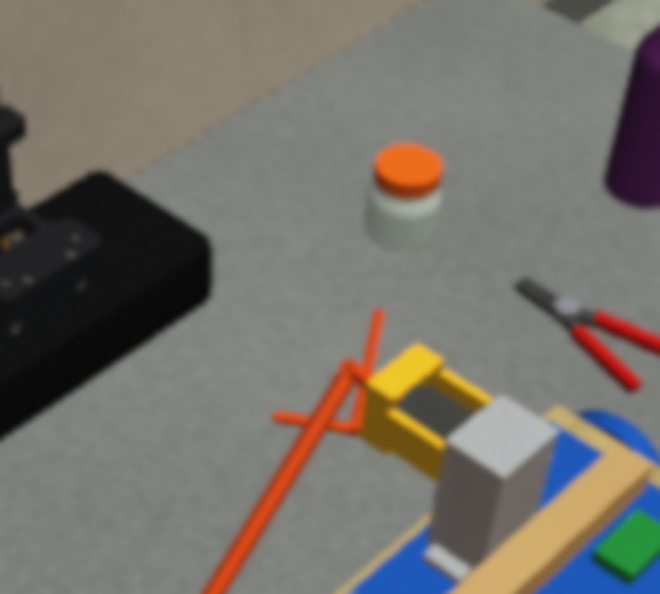

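View pics/top22.png

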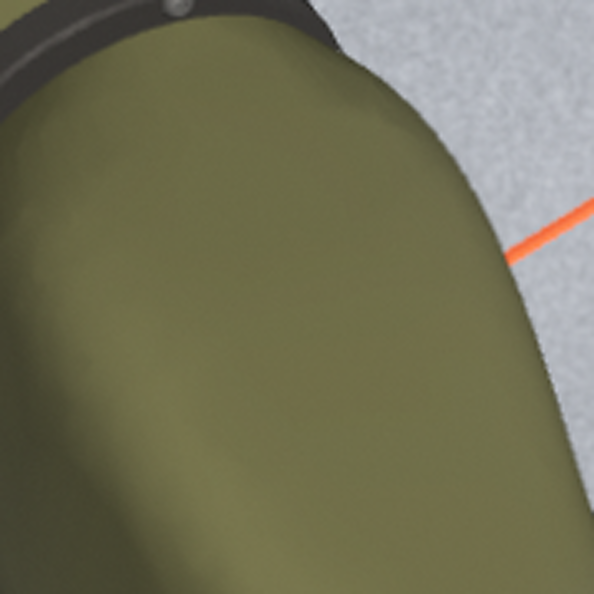

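```bash
python3 - <<'E'
from h import *
s=snapshot("side");P=cloud(s);h=cv2.cvtColor(s["frame"],cv2.COLOR_RGB2HSV)
o=((h[...,0]<10)|(h[...,0]>172))&(h[...,1]>150)&(P[...,2]>.03)&(P[...,2]<.19)&(abs(P[...,0]-.54)<.03)&(P[...,1]>-.095)&(P[...,1]<.06)
Q=P[o];vx,vy,vz,*c=cv2.fitLine(Q.astype(np.float32),cv2.DIST_HUBER,0,.01,.01).ravel()
print(len(Q),vx,vy,vz,np.degrees(np.arctan2(-vz,vy)),c,Q.max(0),Q.min(0));print(get_state()['contact_force'],get_state()['clock'])
E
```

```text
442 -0.02288067 0.7486118 -0.66261363 41.512783 [np.float32(0.5377846), np.float32(-0.03156108), np.float32(0.10111984)] [0.54832332 0.0357481  0.16217624] [ 0.53141681 -0.09486723  0.04129979]
[-0.84963393 -0.65164498  0.3281651 ] 26.95
```

```bash
python3 -c "
from h import *
print(finish_job())"
```

```text
the job is handed in; nothing more can be done
None
```

I pulled the key out, turned it end for end, put its short arm fully into the screw and pressed the long arm down. It is left in the screw, let go, and I handed the job in at about 27 s. No verdict was reported.

**Last checks**
- **Angle:** the long arm points about 41.5° below level after release. With the play, that puts the screw at roughly 0.5–0.6 rad; the screw angle itself was not read directly.
- **Depth:** the long arm's centre line is about 28 mm in front of the guide's mouth, against the 30 mm expected, so the short arm is fully in.
- **Robot:** the gripper is well clear of everything and the force reading is near zero. The top camera's view of the key was blocked by the arm at the end, so these checks rest on the side camera.

**What went wrong and was mended**
- **First grasp:** the jaws shut above the key because the fingertips sit about 18 mm higher than the stated TCP implies. I measured the offset and grasped again.
- **Slip during the pull:** the key slid about 25 mm in the jaws, so it was held off its balance point. It sagged to about 20° on the first try at inserting it.
- **Regrip:** I backed out, laid the key on the clear desk, gripped it near its balance point and then inserted it level. Before the press it hung about 13° down, which is mostly play.

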